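# Refit the agitator spindle through its bearings

### The arm

A 6-joint arm with a two-finger parallel gripper is mounted at the origin on a cart in front of the work surface, level with it; the furniture and walls round the work are solid. World frame = base frame: x ahead of the robot, y to its left, z up, the work surface at z = 0. Lengths are in mm, angles in rad, forces in N, time in s.
With the tool pointing down it reaches from about 350 to 975 mm from the base axis. Payload 17.4 kg.
Tool frame: the origin (TCP) lies at the very end of the fingers, on their centre line; the grasp point (between the pads) lies grip_depth behind it (grip_depth is the distance from the TCP to the grasp point, in mm); y points along the fingers, x is the direction in which the jaws open and shut, and the axes are right-handed (so a half turn about y gives the same grasp; the last joint's range is limited). The gripper opens to 85 mm and grips with 20 to 120 N. Pads are 22 mm wide; open, the fingers measure 114 mm over their backs; the gripper's body (76 mm by 85 mm) begins 54 mm behind the grasp point. The pads swing forward as they close: fully open they stand 13 mm farther back than shut.
Start: joints at [-0.038, 0.116, 1.442, -0, 1.584, -0.038], TCP at [675.006, -0.009, 231.303] pointing down, gripper open.
Joint ranges: [-2.83, 2.83], [-0.83, 2.19], [0.07, 2.5], [-1.14, 4.28], [0.01, 3], [-2.97, 2.97]. Speed limits (rad/s): [1.89, 1.89, 2.22, 3.14, 3.14, 3.14].

### API

Orientations are given as a rotation vector (axis times angle).
In Python, from rig import get_obs, camera, job_done, grip_depth gives the robot as it stands.
- The arm moves only by the tool servo_tool, never from a script. Its argument "commands" is a list of rows, each an object of numbers: "jaw": the opening, from 0 (shut) to 1 (fully open); "x", "y", "z": the shift along the tool's x, y, z in m; "spin": the turn about the tool's y in rad. A call has exactly 5 rows; each row is the pose to reach, as a shift and turn from the pose commanded when the call began, along the tool's axes at that moment; what a row does not reach only later rows make up. A row lasts 1/12 s, in which the tool goes at most 41.7 mm and 7.16 degrees, less where a joint would pass 70% of its speed; a pose out of reach is approached as far as the arm can. A call with a gripper value outside its range is refused whole. The fingers move at their own pace and stop on an object; "grip_force" is the grip in N (left out, the last holds). Time passes only in rows, so rows that repeat a pose let the fingers close, or fill a call up. It gives the time, the measured TCP pose, the force and the opening at its end, in the units of the state.
- get_obs(): the state, without advancing time (a new reading comes with each control period).
- camera(name): name is "scene" or "side" or "wrist"; returns a dict with "img" (400x640x3 uint8, red, green, blue), "depth" (400x640 float32, mm along the optical axis (not along the pixel's ray), 0 where there is no reading), "mtx" (3x3 intrinsics, pixels), "T" (4x4, takes a point from camera to world coordinates); the wrist camera has in their place "T_tool_cam" (4x4, takes a point from camera to tool coordinates, whose origin is the TCP and whose axes are the tool frame's). Camera axes: x right, y down, z forward; pixel columns grow to the right and rows downward; lengths in mm; the calibration is good to about 2 mm. The wrist camera is an equidistant fisheye: a pixel r from the principal point sees the ray r / f radians off the axis. A picture is of the moment at which its call begins: read the wrist's pose just before it.
- job_done(): hands the job in, once; it reports no verdict.
The state is a dict: "t": time; "qpos": joint angles; "qvel": joint speeds; "joint_torque": joint torques, N m; "tcp_pos": TCP position; "orientation": TCP orientation; "ft_force": force on the tool from outside, world axes, zero at the start; "ft_torque": the same for the moment, N m; "gripper_width": opening from 0.0 (shut) to 1.0 (fully open).
Only numpy, scipy, OpenCV 4.12 (cv2) and the standard library are available. Lean on these libraries where they do the work, as an engineer would, in place of code of your own. Each camera call takes 0.05 s, during which the arm holds its last target.

### The job

Take the red-headed spindle out of its wooden holder and thread it down through the two brass bearings of the grey mixing stand into the foot bearing, until its collar sits flush on the upper bearing block; then let go of it. The two bearing blocks slide sideways and have been left off centre, so feel your way in gently and shift the spindle to find each hole, without forcing it or disturbing the things around.

Things in the scene. Friction and masses are not known exactly. Their poses are not given: they have to be found in the camera images.
- spindle_head (a point): centre of the square red head of the loose steel spindle (about 0.25 kg). Head 22 x 22 mm (x, y of this frame square to its faces), 50 mm tall, z up along the spindle. Under the head sits a dark collar, 30 mm in diameter, 6 mm thick, its underside 31 mm below this point; below that the 12 mm shaft
- spindle_tip (a point): lower end of the spindle's shaft, 131 mm below the centre of the head; z up along the spindle. The oiled shaft is 12 mm in diameter and 100 mm long below the collar; its nose tapers over the last 3 mm to a flat 7 mm wide
- holder_top (a point): mouth of the hole in the fixed wooden holder in which the spindle hangs at first, the collar resting on this surface, 114 mm above the worktop. Holder 90 x 90 mm, open in the middle; the hole is 16 mm wide in a 14 mm plate
- stand: grey mixing stand, fixed; origin under its centre on the worktop, z up. 110 mm along x, 140 mm along y. Side plates at y = +52 and -52 mm, 113 mm high, carry rails along y on which two bearing blocks slide, along y only. The spindle fully home: collar on the upper block, tip 15 mm above the worktop. Force between spindle and stand must stay below 40 N
- top_centre (a point): point on the stand's centre line at the top face of the upper bearing block, 115 mm above the worktop (axes as the stand's). The block, aluminium with a brass bush, is 46 x 60 x 18 mm with a 14 mm through hole. The hole lies at the stand's x = 0 but up to 10 mm off this point along the stand's y, by an unknown amount; its travel ends there
- middle_centre (a point): the same for the middle bearing block, straight below: top face 75 mm above the worktop, same size and hole, its own unknown shift up to 10 mm along y. Either block stays where left and takes about 2.5 N to slide: a spindle already through a block takes it along; a nose pressed lightly on top (friction about 0.25) slides over it without dragging it
- foot_mouth (a point): mouth of the brass foot bearing, fixed on the stand's centre line, 30 mm above the worktop; hole 14 mm wide and 19 mm deep
- toner_mid (a point): half-way up a small colourant bottle, 42 mm in diameter and 110 mm tall, loose, dark with a black cap; stands by and must be left alone
- pint_tin: loose open grey tin, 91 mm in diameter, 98 mm tall, origin under its centre; must be left alone
- red_marker: loose marker pen with a red cap, 16 x 140 x 18 mm, lying; origin under its centre; must be left alone

How it is judged:
By the outcome, as a careful person would: the job done as asked, in the order asked, and still so for the second after the job is handed in, with the robot touching nothing.
It also fails if it takes over 72 s, if anything falls off the work surface, if the arm or the gripper's body presses on something with over 40 N, if the wrist force passes 120 N, or if a joint passes its speed limit or range.

## Working session

There is one attempt and no reset: what is moved stays moved. The work goes in short steps, Python scripts to look and compute and a tool call to move; the robot and the scene stay as the last step left them, time stands still between calls to the robot, and variables do not carry over. Pictures are saved under pics/ and viewed, and the job is handed in when it is done.

Besides the shell and the picture viewer there is one more tool, called after "Emit:" as name(argument=value, ...) on one line, values as JSON. servo_tool: Moves the arm, as the interface text tells. Its arguments: {"type":"object","properties":{"commands":{"type":"array"},"grip_force":{"type":"number"}},"required":["commands"]}

```bash
ls; mkdir -p pics
python3 - <<'E'
from rig import get_obs,camera,grip_depth
import cv2,numpy as np
print(get_obs(),grip_depth)
for n in("scene","side","wrist"):
    c=camera(n); cv2.imwrite(f"pics/{n}0.png",c["img"][:,:,::-1]); np.savez(f"{n}0.npz",**c)
    print(n,c["mtx"].tolist(),np.round(c.get("T",c.get("T_tool_cam")),3).tolist())
E
```

```text
pics
{'t': 0.0, 'qpos': array([-3.78204386e-02,  1.16483934e-01,  1.44225918e+00,  7.61367213e-06,
        1.58403579e+00, -3.77791378e-02]), 'qvel': array([ 0.00035038, -0.00010882,  0.0020262 ,  0.00147132, -0.00093168,
        0.00124763]), 'joint_torque': array([-3.01628024e-03, -7.32023120e+01, -6.32483125e+01, -3.67824050e-04,
        6.55109907e-03, -4.52531231e-05]), 'tcp_pos': array([ 6.74801108e+02, -1.29939283e-02,  2.30567344e+02]), 'orientation': array([-1.57074369e+00,  9.63147373e-04,  8.98423917e-04]), 'ft_force': array([ 0.68063296, -0.97810673,  0.16977652]), 'ft_torque': array([-0.00359382,  0.0033433 , -0.03671737]), 'gripper_width': 0.9994909630520423} 18.700000000000003
scene [[518.1155679300157, 0.0, 316.51214869171343], [0.0, 518.1155679300157, 194.63480622316035], [0.0, 0.0, 1.0]] [[0.855, -0.404, 0.325, 52.444], [-0.518, -0.645, 0.562, -985.886], [-0.017, -0.649, -0.761, 1173.495], [0.0, 0.0, 0.0, 1.0]]
side [[443.03651873087694, 0.0, 311.99593602733245], [0.0, 443.03651873087694, 199.1226886608788], [0.0, 0.0, 1.0]] [[0.941, -0.211, 0.264, 181.984], [-0.337, -0.542, 0.77, -1155.708], [-0.019, -0.814, -0.581, 813.565], [0.0, 0.0, 0.0, 1.0]]
wrist [[309.70691628693146, 0.0, 318.3654907405425], [0.0, 309.70691628693146, 197.71305013752126], [0.0, 0.0, 1.0]] [[1.0, -0.0, 0.0, 0.771], [-0.001, -0.282, 0.959, -142.864], [-0.0, -0.959, -0.282, 72.502], [0.0, 0.0, 0.0, 1.0]]
```

View pics/scene0.png

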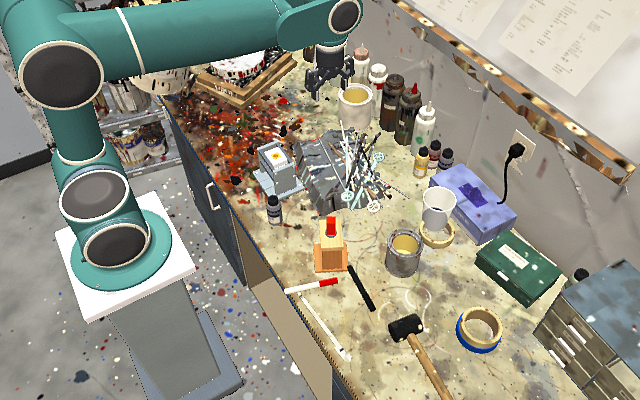

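View pics/side0.png

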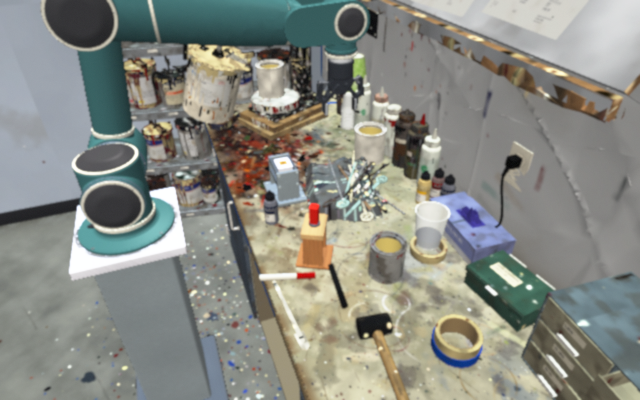

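View pics/wrist0.png

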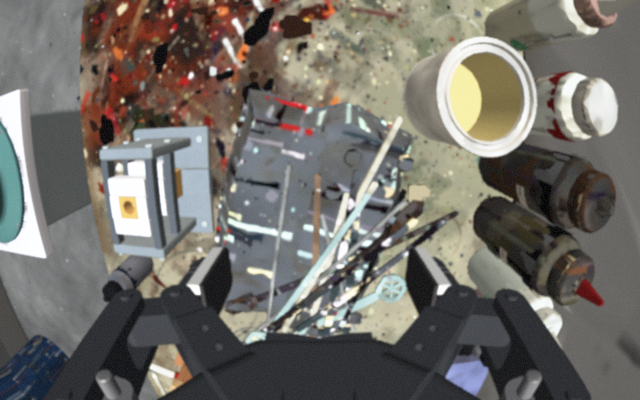

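```bash
cat > h.py <<'E'
import numpy as np,cv2
def load(n): return np.load(n+".npz")
def cloud(c):
    d=c["depth"];v,u=np.mgrid[0:400,0:640];K=c["mtx"]
    P=np.stack([(u-K[0,2])/K[0,0]*d,(v-K[1,2])/K[1,1]*d,d],-1)
    W=P@c["T"][:3,:3].T+c["T"][:3,3]; W[d==0]=np.nan
    return W
E
python3 - <<'E'
from h import *
for n in("scene0","side0"):
    c=load(n);W=cloud(c);im=c["img"].astype(int)
    x0,y0=(230,110) if n=="scene0" else (240,130)
    cv2.imwrite(f"pics/{n}crop.png",cv2.resize(c["img"][y0:y0+190,x0:x0+220,::-1],None,fx=3.5,fy=3.5,interpolation=cv2.INTER_CUBIC)[:600,:800])
    m=(im[...,0]>150)&(im[...,1]<70)&(im[...,2]<70)
    nl,L,s,ce=cv2.connectedComponentsWithStats(m.astype(np.uint8))
    for i in range(1,nl):
        if s[i,4]>15 and 200<ce[i,0]<360:
            p=W[L==i]; print(n,s[i],np.round(np.nanmedian(p,0)),np.round(np.nanmin(p,0)),np.round(np.nanmax(p,0)))
E
```

```text
scene0 [279  98   8   6  34] [679. 312.   3.] [662. 302.  -3.] [688. 331.   8.]
scene0 [222 112  19   9  46] [482. 339.   0.] [466. 318.  -6.] [515. 378.   6.]
scene0 [235 143  13   6  27] [452. 187.  -0.] [434. 182.  -4.] [473. 203.   4.]
scene0 [222 175   7   4  23] [354.  95.  -1.] [344.  81.  -5.] [362. 103.   4.]
scene0 [238 199   9   5  23] [356. -25.   0.] [345. -35.  -3.] [363. -14.   7.]
scene0 [327 217   8  18 144] [ 466. -337.  157.] [ 456. -346.  120.] [ 480. -320.  175.]
scene0 [319 278  19   9  98] [ 421. -397.   15.] [ 398. -408.    6.] [ 443. -384.   23.]
side0 [310 204   9  20 152] [ 465. -340.  154.] [ 456. -347.  124.] [ 480. -320.  172.]
side0 [298 273  17   6  74] [ 421. -399.   14.] [ 401. -408.    8.] [ 440. -390.   19.]
```

View pics/scene0crop.png

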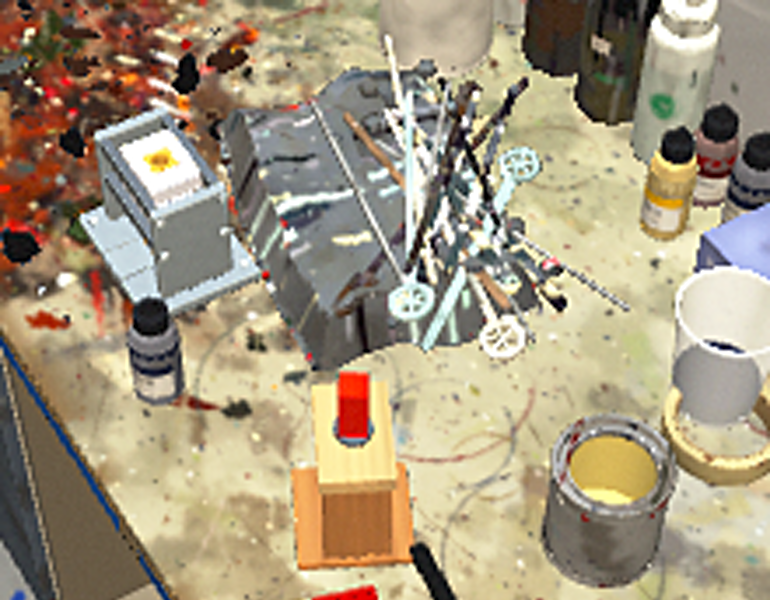

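View pics/side0crop.png

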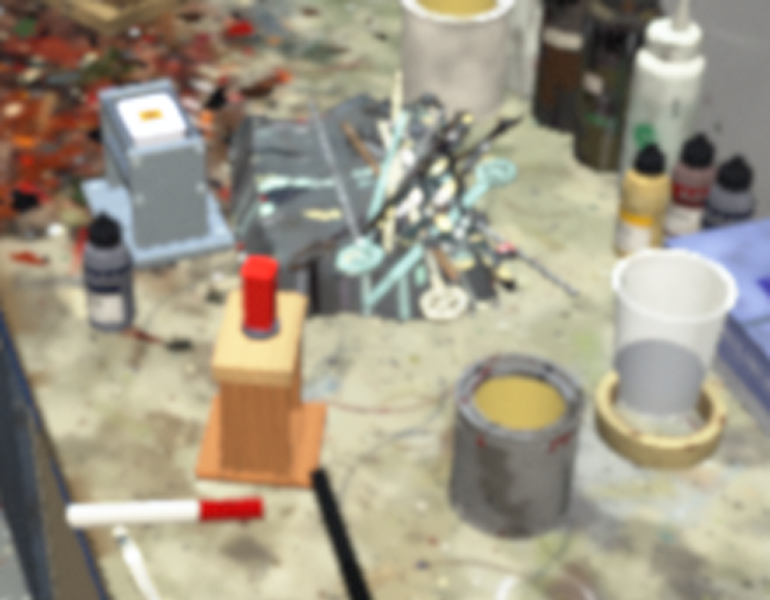

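Run:
```python
from h import *
for n in("scene0","side0"):
    c=load(n);W=cloud(c);im=c["img"].astype(int)
    reg=lambda x0,x1,y0,y1,z0,z1:(W[...,0]>x0)&(W[...,0]<x1)&(W[...,1]>y0)&(W[...,1]<y1)&(W[...,2]>z0)&(W[...,2]<z1)
    for nm,m in (("holder",reg(400,540,-400,-270,106,120)),("stand",reg(380,640,-80,200,107,121)),("standbase",reg(350,640,-150,200,4,14)),("red",reg(400,540,-400,-270,160,185)),("head_sides",reg(400,540,-400,-270,125,165)),("toner",reg(300,500,-140,0,80,120))):
        p=W[m]
        if len(p)<4: print(n,nm,len(p));continue
        r=cv2.minAreaRect(p[:,:2].astype(np.float32))
        print(n,nm,len(p),np.round(np.median(p,0)),np.round(p.min(0)),np.round(p.max(0)),"rect",np.round(r[0],1),np.round(r[1],1),round(r[2],1))
    p=W[reg(300,640,-80,200,150,160)]
c=load("scene0");W=cloud(c)
m=(c["img"][...,0]>190)&(c["img"][...,1]>120)&(c["img"][...,2]<90);m[:, :255]=0;m[:,300:]=0;m[:145]=0;m[175:]=0
print(np.argwhere(m).mean(0),np.nanmedian(W[m],0))
# table z check
print(np.round(np.nanmedian(W[255:265,430:450].reshape(-1,3),0)), W[248:262,380:400,2].mean())
```

```text
scene0 holder 513 [ 463. -344.  114.] [ 424. -384.  106.] [ 515. -280.  120.] rect [ 469.4 -331.4] [90.8 56.1] 62.1
scene0 stand 598 [479. -18. 113.] [446. -75. 107.] [516.  47. 121.] rect [481.2 -12.9] [122.5  67.8] 88.2
scene0 standbase 962 [456.  -3.   8.] [ 351. -150.    4.] [639. 200.  14.] rect [495.  25.] [349.5 288.6] 89.9
scene0 red 86 [ 469. -333.  169.] [ 456. -346.  161.] [ 483. -318.  175.] rect [ 470.  -331.6] [26.5 21.4] 50.4
scene0 head_sides 85 [ 464. -339.  146.] [ 454. -347.  125.] [ 482. -331.  165.] rect [ 468.1 -339.2] [15.2 27.7] 88.3
scene0 toner 497 [470. -45. 111.] [ 388. -140.   80.] [500.  -0. 120.] rect [455.7 -77.8] [166.5  74.4] 65.0
side0 holder 438 [ 460. -346.  114.] [ 422. -384.  106.] [ 510. -278.  120.] rect [ 467.2 -331. ] [93.5 56.4] 61.8
side0 stand 421 [477. -23. 112.] [443. -76. 107.] [513.  46. 118.] rect [478.2 -14.2] [122.   66.4] 88.0
side0 standbase 402 [471. -43.  11.] [ 372. -147.    4.] [639. 198.  14.] rect [492.3  16.4] [342.3 268.4] 84.9
side0 red 81 [ 466. -336.  168.] [ 452. -346.  160.] [ 480. -320.  172.] rect [ 467.1 -331.7] [25.2 22.2] 58.6
side0 head_sides 130 [ 464. -340.  145.] [ 453. -347.  125.] [ 480. -330.  165.] rect [ 466.3 -338.4] [27.  16.7] 0.0
side0 toner 419 [470. -62. 110.] [ 387. -139.   80.] [500.  -1. 118.] rect [456.6 -76.4] [170.1  78.8] 66.3
[155.375   275.46875] [483.23277184 -11.64892571 113.93283353]
[ 716. -489.   -0.] nan
```

Emit:
servo_tool(commands=[{"jaw":1,"x":-0.04,"y":0,"z":0,"spin":0},{"jaw":1,"x":-0.08,"y":0,"z":-0.005,"spin":0},{"jaw":1,"x":-0.12,"y":0,"z":-0.01,"spin":0},{"jaw":1,"x":-0.16,"y":0,"z":-0.015,"spin":0},{"jaw":1,"x":-0.195,"y":0,"z":-0.015,"spin":0}])

```text
t: 0.57
tcp_pos: [477.8, -15.4, 230.7]
orientation: [-1.571, 0.001, 0.0]
ft_force: [0.8, -0.4, 1.8]
gripper_width: 1.001
```

Emit:
servo_tool(commands=[{"jaw":1,"x":0,"y":0,"z":0,"spin":0},{"jaw":1,"x":0,"y":0,"z":0,"spin":0},{"jaw":1,"x":0,"y":0,"z":0,"spin":0},{"jaw":1,"x":0,"y":0,"z":0,"spin":0},{"jaw":1,"x":0,"y":0,"z":0,"spin":0}])

```text
t: 0.98
tcp_pos: [480.7, -15.0, 230.8]
orientation: [-1.571, 0.001, 0.001]
ft_force: [0.1, -0.4, -0.2]
gripper_width: 1.001
```

```bash
cat > snap.py <<'E'
import sys
from rig import get_obs,camera
import cv2,numpy as np
from scipy.spatial.transform import Rotation as R
def snap(name,cam="wrist"):
    o=get_obs();c=camera(cam)
    d=dict(c);d["tcp"]=o["tcp_pos"];d["rv"]=o["orientation"]
    np.savez(name+".npz",**d); cv2.imwrite(f"pics/{name}.png",cv2.resize(c["img"][:,:,::-1],None,fx=1.25,fy=1.25))
    print(round(o["t"],2),np.round(o["tcp_pos"],1),np.round(o["orientation"],4),"F",np.round(o["ft_force"],1),"w",round(o["gripper_width"],3))
if __name__=="__main__": snap(sys.argv[1],sys.argv[2] if len(sys.argv)>2 else "wrist")
E
cat >> h.py <<'E'
from scipy.spatial.transform import Rotation as Rn
def wpose(d):
    T=np.eye(4);T[:3,:3]=Rn.from_rotvec(d["rv"]).as_matrix();T[:3,3]=d["tcp"]
    return T@d["T_tool_cam"]
def fray(d,uv):
    K=d["mtx"];a=(np.atleast_2d(uv)-K[:2,2])/K[0,0];r=np.linalg.norm(a,axis=1)
    s=np.where(r>0,np.sin(r)/np.maximum(r,1e-9),1)
    return np.c_[a*s[:,None],np.cos(r)]
def onz(d,uv,z):
    T=wpose(d);v=fray(d,uv)@T[:3,:3].T;o=T[:3,3]
    return o+v*((z-o[2])/v[:,2])[:,None]
def proj(d,P):
    T=wpose(d);p=(np.atleast_2d(P)-T[:3,3])@T[:3,:3];rho=np.linalg.norm(p[:,:2],axis=1);th=np.arctan2(rho,p[:,2])
    return d["mtx"][:2,2]+p[:,:2]/np.maximum(rho,1e-9)[:,None]*(th*d["mtx"][0,0])[:,None]
def wcloud(d):
    v,u=np.mgrid[0:400,0:640];r=fray(d,np.c_[u.ravel(),v.ravel()]);dd=d["depth"].ravel()
    P=r/r[:,2:]*dd[:,None];T=wpose(d);W=P@T[:3,:3].T+T[:3,3];W[(dd==0)|(r[:,2]<.2)]=np.nan
    return W.reshape(400,640,3)
E
python3 snap.py w1
```

```text
0.98 [480.7 -15.  230.8] [-1.5707e+00  8.0000e-04  1.0000e-03] F [ 0.1 -0.4 -0.2] w 1.001
```

View pics/w1.png

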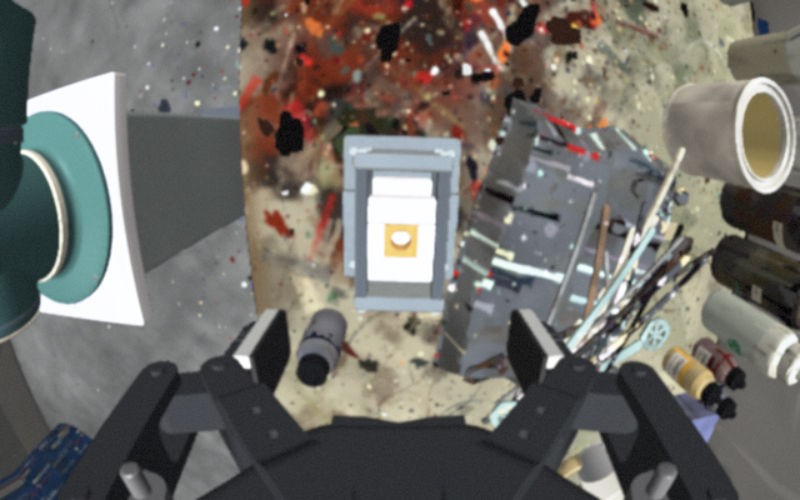

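Run:
```python
from h import *
d=load("w1");W=wcloud(d);im=d["img"].astype(int)
T=wpose(d);print("cam",T[:3,3].round(1))
c=d["img"][95:260,270:380,::-1];cv2.imwrite("pics/w1c.png",cv2.resize(c,None,fx=3.6,fy=3.6,interpolation=cv2.INTER_CUBIC))
reg=lambda x0,x1,y0,y1,z0,z1:(W[...,0]>x0)&(W[...,0]<x1)&(W[...,1]>y0)&(W[...,1]<y1)&(W[...,2]>z0)&(W[...,2]<z1)
white=(im.min(-1)>180)
br=(im[...,0]>180)&(im[...,2]<110)
for nm,m in (("top",reg(420,540,-60,50,110,125)&(white|br)),("mid",reg(420,540,-80,80,65,85)&white),("plates",reg(420,540,-90,70,105,118)&~white&~br),("base",reg(410,560,-110,90,6,20))):
    p=W[m]
    if len(p)<5: print(nm,len(p));continue
    r=cv2.minAreaRect(p[:,:2].astype(np.float32));print(nm,len(p),np.median(p,0).round(1),p.min(0).round(1),p.max(0).round(1),np.round(r[0],1),np.round(r[1],1),round(r[2],2))
print("hole",onz(d,[[400/1.25,239/1.25]],115))
for v in range(100,260,4): print(v,im[v,322],W[v,322].round(0))
```

```text
cam [481.6  57.5 373.7]
top 2946 [482.9  -9.7 115.2] [451.5 -59.9 110. ] [516.8  48.6 117.7] [488.   -3.3] [ 65.  108.5] 4.51
mid 806 [484.   17.9  75.1] [455.6 -58.6  65.1] [516.3  50.1  81.4] [483.5  -4.8] [107.1  60.8] 87.35
plates 4544 [483.7  -7.2 112.8] [448.3 -70.1 105. ] [518.7  47.6 117.1] [483.4 -12.2] [118.   67.2] 88.14
base 3404 [497.2   7.8  12.1] [ 426.9 -109.8    6. ] [560.   59.5  20. ] [493.9 -25.1] [167.  132.5] 88.61
hole [[482.88472253 -12.55659156 115.        ]]
100 [123  96  75] [486.  69.  -0.]
104 [76 57 45] [486.  64.   1.]
108 [101 100 101] [486.  59.   3.]
112 [167 183 194] [486.  54.  12.]
116 [167 181 195] [486.  50.  11.]
120 [142 148 149] [485.  46.  32.]
124 [171 184 196] [485.  45. 111.]
128 [172 188 201] [485.  42. 113.]
132 [174 190 199] [485.  38. 113.]
136 [142 149 155] [485.  35. 111.]
140 [180 191 201] [486.  22.  13.]
144 [253 253 255] [485.  24.  76.]
148 [253 254 255] [485.  20.  75.]
152 [254 254 255] [485.  16.  75.]
156 [244 243 246] [485.  16. 100.]
160 [253 254 255] [485.  15. 116.]
164 [253 254 255] [485.  11. 115.]
168 [254 254 255] [485.   8. 114.]
172 [253 254 255] [485.   4. 115.]
176 [253 254 255] [485.   1. 115.]
180 [241 212 138] [485.  -3. 115.]
184 [237 206 144] [485.  -6. 116.]
188 [254 254 255] [485. -20.  75.]
192 [254 254 255] [485. -24.  76.]
196 [216 175 130] [485. -21. 102.]
200 [235 193 114] [485. -21. 112.]
204 [244 214 131] [485. -24. 115.]
208 [254 254 255] [485. -28. 114.]
212 [253 254 255] [485. -31. 116.]
216 [254 254 255] [485. -36. 114.]
220 [253 254 255] [485. -39. 115.]
224 [245 247 252] [485. -42. 116.]
228 [138 144 140] [485. -58.  87.]
232 [136 142 142] [485. -57.  99.]
236 [142 146 145] [485. -59. 106.]
240 [174 189 201] [485. -59. 113.]
244 [172 186 200] [485. -64. 113.]
248 [166 173 175] [485. -68. 112.]
252 [196 186 158] [ 486. -127.    2.]
256 [189 178 154] [ 486. -133.    1.]
```

View pics/w1c.png

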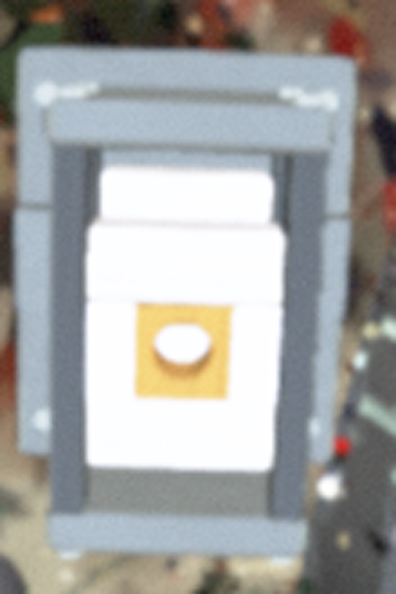

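Emit:
servo_tool(commands=[{"jaw":1,"x":-0.002,"y":0,"z":-0.04,"spin":0},{"jaw":1,"x":-0.004,"y":0,"z":-0.08,"spin":0},{"jaw":1,"x":-0.006,"y":0,"z":-0.12,"spin":0},{"jaw":1,"x":-0.008,"y":0,"z":-0.16,"spin":0},{"jaw":1,"x":-0.01,"y":0,"z":-0.2,"spin":0}])

```text
t: 1.45
tcp_pos: [470.0, -217.0, 231.0]
orientation: [-1.571, -0.0, 0.001]
ft_force: [0.5, 0.0, 0.7]
gripper_width: 0.997
```

Emit:
servo_tool(commands=[{"jaw":1,"x":-0.001,"y":0,"z":-0.04,"spin":0},{"jaw":1,"x":-0.002,"y":0,"z":-0.08,"spin":0},{"jaw":1,"x":-0.002,"y":0,"z":-0.117,"spin":0},{"jaw":1,"x":-0.002,"y":0,"z":-0.117,"spin":0},{"jaw":1,"x":-0.002,"y":0,"z":-0.117,"spin":0}])

```text
t: 1.87
tcp_pos: [467.9, -333.6, 230.1]
orientation: [-1.569, 0.003, -0.001]
ft_force: [-0.1, 1.1, 0.1]
gripper_width: 1.001
```

```bash
python3 snap.py w2
```

```text
1.87 [ 467.9 -333.6  230.1] [-1.5693e+00  3.3000e-03 -5.0000e-04] F [-0.1  1.1  0.1] w 1.001
```

View pics/w2.png

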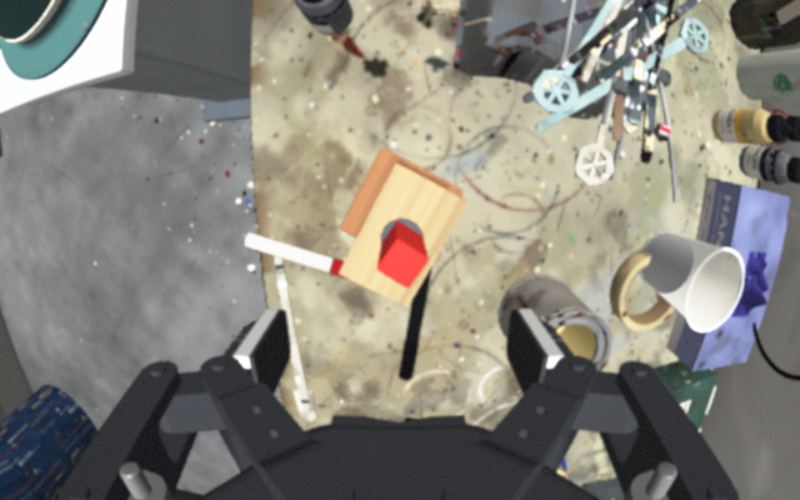

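Run:
```python
from h import *
d=load("w2");W=wcloud(d);im=d["img"].astype(int)
c=d["img"][110:250,265:385,::-1];cv2.imwrite("pics/w2c.png",cv2.resize(c,None,fx=4.2,fy=4.2,interpolation=cv2.INTER_CUBIC))
red=(im[...,0]>140)&(im[...,1]<80)&(im[...,2]<80)
m=red&(W[...,2]>166)&(W[...,1]<-300)
p=W[m];print(len(p),np.median(p,0))
uv=np.argwhere(m)[:,::-1].astype(float)
q=onz(d,uv,170)
r=cv2.minAreaRect(q[:,:2].astype(np.float32));print("head",r)
wood=(W[...,2]>110)&(W[...,2]<118)&~red&(abs(W[...,0]-468)<80)&(abs(W[...,1]+332)<80)
uv=np.argwhere(wood)[:,::-1].astype(float);q=onz(d,uv,114);r=cv2.minAreaRect(q[:,:2].astype(np.float32));print("wood",r,np.median(W[wood],0))
```

```text
189 [ 469.84373131 -323.2986338   169.36559124]
head ((470.646240234375, -328.6253662109375), (21.236225128173828, 21.21065902709961), 58.05440902709961)
wood ((471.08575439453125, -330.3839416503906), (89.09264373779297, 56.826290130615234), 62.189170837402344) [ 471.76544365 -318.56283633  114.28769563]
```

View pics/w2c.png

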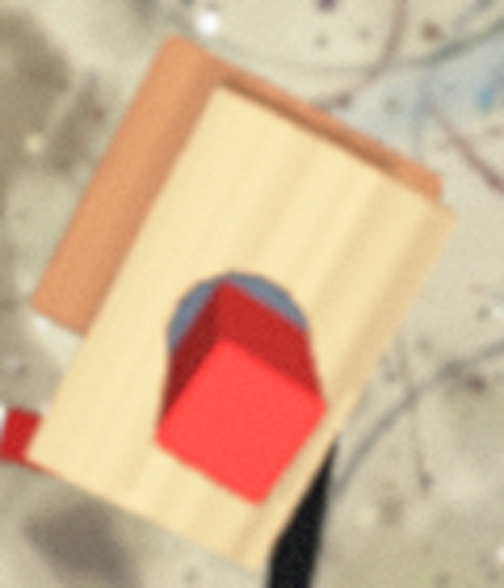

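Run:
```python
from h import *
d=load("w2")
k=np.array([(157,438),(228,338),(325,408),(262,502)])/4.2-0.4+[265,110]
q=onz(d,k,170)[:,:2];print(q.round(1),q.mean(0))
e=np.diff(np.r_[q,q[:1]],axis=0);print(np.linalg.norm(e,axis=1),np.degrees(np.arctan2(e[:,1],e[:,0])))
im=d["img"].astype(int)
m=((im[...,0]>200)&(im[...,1]<110)&(im[...,2]<110)).astype(np.uint8);m[:170]=0;m[:,:295]=0
n,L,s,ce=cv2.connectedComponentsWithStats(m);i=1+np.argmax(s[1:,4]);print(s[i],ce[i])
q=onz(d,np.argwhere(L==i)[:,::-1].astype(float),170)[:,:2];print(q.mean(0),cv2.minAreaRect(q.astype(np.float32)))
```

```text
[[ 457.3 -332.3]
 [ 469.1 -315.2]
 [ 485.  -327.2]
 [ 474.7 -343.8]] [ 471.53902955 -329.62745309]
[20.74610869 19.88871673 19.51386372 20.86326672] [  55.38443641  -36.8513608  -121.72474407  146.7059848 ]
[303 189  39  40 915] [321.84808743 209.16284153]
[ 471.10901904 -328.94485163] ((471.25872802734375, -328.90289306640625), (22.409168243408203, 21.37047004699707), 56.285560607910156)
```

Emit:
servo_tool(commands=[{"jaw":1,"x":0.001,"y":0.003,"z":0.001,"spin":0.12},{"jaw":1,"x":0.002,"y":0.006,"z":0.002,"spin":0.24},{"jaw":1,"x":0.003,"y":0.01,"z":0.003,"spin":0.36},{"jaw":1,"x":0.003,"y":0.015,"z":0.003,"spin":0.48},{"jaw":1,"x":0.003,"y":0.02,"z":0.003,"spin":0.58}])

```text
t: 2.33
tcp_pos: [471.6, -327.6, 211.2]
orientation: [-1.522, 0.458, -0.458]
ft_force: [0.0, 0.1, -0.4]
gripper_width: 0.997
```

Emit:
servo_tool(commands=[{"jaw":1,"x":0,"y":0,"z":0,"spin":0},{"jaw":1,"x":0,"y":0,"z":0,"spin":0},{"jaw":1,"x":0,"y":0,"z":0,"spin":0},{"jaw":1,"x":0,"y":0,"z":0,"spin":0},{"jaw":1,"x":0,"y":0,"z":0,"spin":0}])

```text
t: 2.75
tcp_pos: [471.2, -328.9, 211.7]
orientation: [-1.523, 0.453, -0.453]
ft_force: [1.0, -0.0, -1.1]
gripper_width: 1.001
```

```bash
python3 snap.py w3
python3 - <<'E'
from h import *
d=load("w3")
c=d["img"][90:310,210:430,::-1];cv2.imwrite("pics/w3c.png",cv2.resize(c,None,fx=2.7,fy=2.7,interpolation=cv2.INTER_CUBIC))
im=d["img"].astype(int)
m=((im[...,0]>200)&(im[...,1]<110)&(im[...,2]<110)).astype(np.uint8)
n,L,s,ce=cv2.connectedComponentsWithStats(m);i=1+np.argmax(s[1:,4]);print(s[i],ce[i])
q=onz(d,np.argwhere(L==i)[:,::-1].astype(float),170);print(q.mean(0),cv2.minAreaRect(q[:,:2].astype(np.float32)))
R=Rn.from_rotvec(d["rv"]).as_matrix();print("tool x yaw",np.degrees(np.arctan2(R[1,0],R[0,0])),"in tool",(q.mean(0)-d["tcp"])@R)
E
```

```text
2.75 [ 471.2 -328.9  211.7] [-1.5231  0.4525 -0.4532] F [ 1.  -0.  -1.1] w 1.001
[ 303  193   33   49 1440] [318.925      218.51666667]
[ 474.25260863 -325.23928568  170.        ] ((474.7014465332031, -324.6858215332031), (32.47008514404297, 20.647537231445312), 56.81528091430664)
tool x yaw -33.121662904374546 in tool [ 0.58529565 41.69141391  4.73547181]
```

View pics/w3c.png

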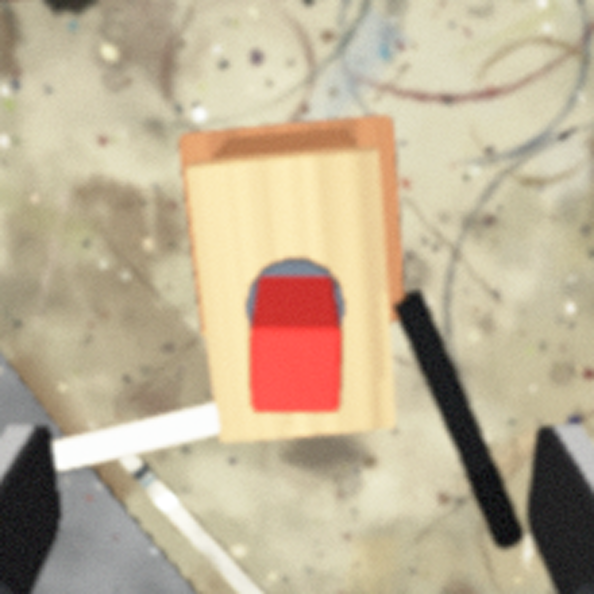

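Run:
```python
from h import *
d=load("w3")
R=Rn.from_rotvec(d["rv"]).as_matrix()
k=np.array([(253,327),(339,327),(341,410),(251,410),(250,298)])/2.7-0.3+[210,90]
q=onz(d,k,170);print(((q-d["tcp"])@R).round(1), q[:4].mean(0), ((q[:4].mean(0)-d["tcp"])@R).round(2))
W=wcloud(d);print(W[225,319],W[226,321])
# collar: ellipse centre at z=120, r=15: left/right extreme
k=np.array([(247,305),(344,305),(295,258)])/2.7-.3+[210,90]
print(((onz(d,k,120)-d["tcp"])@R).round(1))
```

```text
[[ -9.2  41.7  10.1]
 [ 10.9  41.7  10. ]
 [ 11.7  41.7 -11.2]
 [-10.   41.7 -11.2]
 [ -9.8  41.7  17.1]] [ 471.56721326 -329.83229875  170.        ] [ 0.85 41.69 -0.58]
[ 471.98122744 -328.80457263  170.11635316] [ 472.71054483 -330.02493445  170.28257219]
[[-13.4  91.7  -0.1]
 [ 15.1  91.7  -0.1]
 [  0.7  91.7  14.1]]
```

Emit:
servo_tool(commands=[{"jaw":1,"x":0.001,"y":0.02,"z":-0.0005,"spin":0},{"jaw":1,"x":0.001,"y":0.045,"z":-0.0005,"spin":0},{"jaw":1,"x":0.001,"y":0.065,"z":-0.0005,"spin":0},{"jaw":1,"x":0.001,"y":0.077,"z":-0.0005,"spin":0},{"jaw":1,"x":0.001,"y":0.082,"z":-0.0005,"spin":0}])

```text
t: 3.22
tcp_pos: [471.1, -329.6, 127.5]
orientation: [-1.522, 0.456, -0.452]
ft_force: [-0.2, 0.5, -0.8]
gripper_width: 0.998
```

Emit:
servo_tool(commands=[{"jaw":0.6,"x":0,"y":0,"z":0,"spin":0},{"jaw":0.5,"x":0,"y":0,"z":0,"spin":0},{"jaw":0.4,"x":0,"y":0,"z":0,"spin":0},{"jaw":0.35,"x":0,"y":0,"z":0,"spin":0},{"jaw":0.3,"x":0,"y":0,"z":0,"spin":0}], grip_force=30)

```text
t: 3.63
tcp_pos: [471.8, -330.2, 130.2]
orientation: [-1.523, 0.453, -0.455]
ft_force: [-0.5, -0.3, 0.3]
gripper_width: 0.313
```

Emit:
servo_tool(commands=[{"jaw":0.2,"x":0,"y":0,"z":0,"spin":0},{"jaw":0.1,"x":0,"y":0,"z":0,"spin":0},{"jaw":0,"x":0,"y":0,"z":0,"spin":0},{"jaw":0,"x":0,"y":0,"z":0,"spin":0},{"jaw":0,"x":0,"y":0,"z":0,"spin":0}], grip_force=30)

```text
t: 4.05
tcp_pos: [471.8, -330.2, 130.1]
orientation: [-1.523, 0.454, -0.455]
ft_force: [-0.8, 0.3, 6.7]
gripper_width: 0.257
```

```bash
python3 snap.py w4
```

```text
4.05 [ 471.8 -330.2  130.1] [-1.523   0.4536 -0.4551] F [-0.8  0.3  6.7] w 0.257
```

View pics/w4.png

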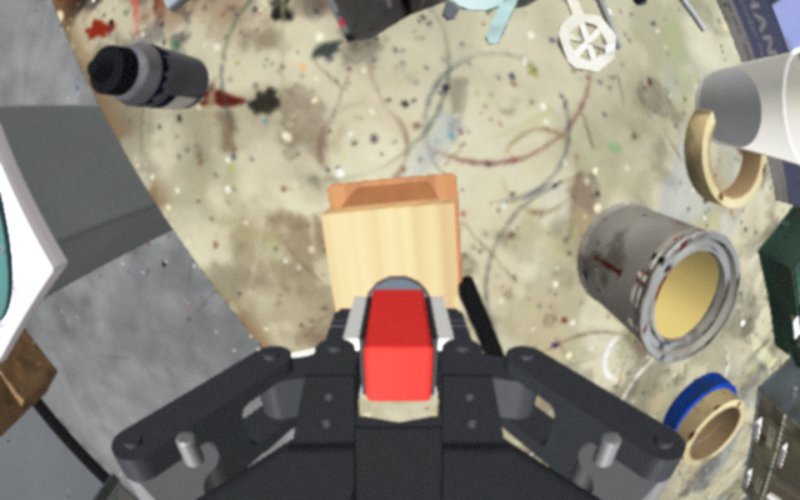

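Emit:
servo_tool(commands=[{"jaw":0,"x":0,"y":-0.01,"z":0,"spin":0},{"jaw":0,"x":0,"y":-0.03,"z":0,"spin":0},{"jaw":0,"x":0,"y":-0.055,"z":0,"spin":0},{"jaw":0,"x":0,"y":-0.08,"z":0,"spin":0},{"jaw":0,"x":0,"y":-0.105,"z":0,"spin":0}])

```text
t: 4.52
tcp_pos: [471.3, -329.7, 235.6]
orientation: [-1.522, 0.455, -0.454]
ft_force: [0.6, -1.0, -2.6]
gripper_width: 0.252
```

Emit:
servo_tool(commands=[{"jaw":0,"x":0,"y":-0.02,"z":0,"spin":0},{"jaw":0,"x":0,"y":-0.035,"z":0,"spin":0},{"jaw":0,"x":0,"y":-0.04,"z":0,"spin":0},{"jaw":0,"x":0,"y":-0.04,"z":0,"spin":0},{"jaw":0,"x":0,"y":-0.04,"z":0,"spin":0}])

```text
t: 4.93
tcp_pos: [471.4, -329.9, 273.2]
orientation: [-1.522, 0.455, -0.453]
ft_force: [-0.3, -0.5, -3.2]
gripper_width: 0.252
```

```bash
python3 snap.py w5; python3 snap.py sc5 scene;python3 snap.py sd5 side
python3 - <<'E'
import cv2
a=cv2.imread('pics/sc5.png')[150:400,300:600];b=cv2.imread('pics/sd5.png')[150:400,300:600]
import numpy as np
cv2.imwrite('pics/c5.png',np.hstack([cv2.resize(a,(400,333)),cv2.resize(b,(400,333))]))
E
```

```text
4.93 [ 471.4 -329.9  273.2] [-1.5222  0.4553 -0.4535] F [-0.3 -0.5 -3.2] w 0.252
4.98 [ 471.3 -329.8  272.8] [-1.5219  0.4557 -0.4529] F [ 0.1  0.1 -3.7] w 0.251
5.03 [ 471.3 -329.8  272.6] [-1.5218  0.456  -0.4526] F [ 0.6 -0.1 -3.8] w 0.253
```

View pics/c5.png

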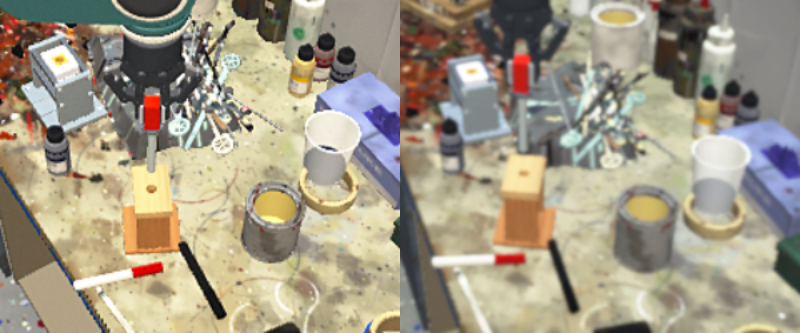

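View pics/w5.png

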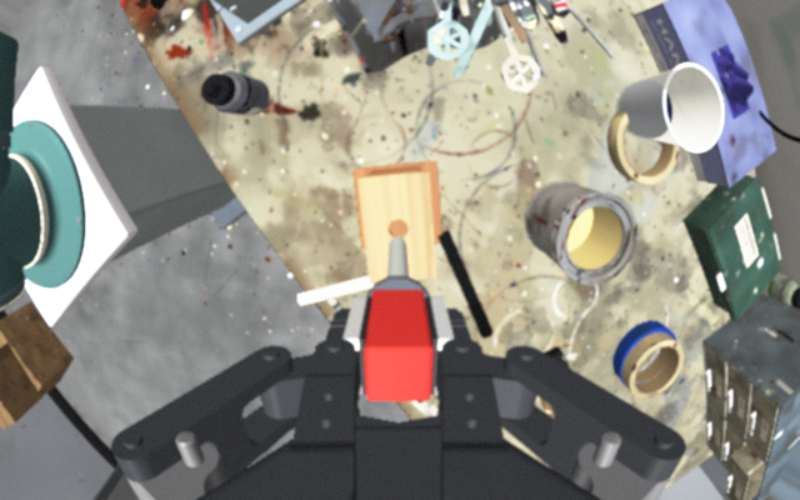

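Run:
```python
from h import *
d=load("w5");R=Rn.from_rotvec(d["rv"]).as_matrix()
c=d["img"][160:260,270:370,::-1];cv2.imwrite("pics/w5c.png",cv2.resize(c,None,fx=6,fy=6,interpolation=cv2.INTER_CUBIC))
for p in([0,116,0],[0,113,0],[0,16,0],[6,113,0],[-6,113,0]): print(p,((proj(d,d["tcp"]+R@np.array(p))-[270,160]+.4)*6).round(1))
```

```text
[0, 116, 0] [[290.7 207.8]]
[0, 113, 0] [[290.7 213.4]]
[0, 16, 0] [[290.4 496.7]]
[6, 113, 0] [[332.6 213.4]]
[-6, 113, 0] [[248.7 213.5]]
```

View pics/w5c.png

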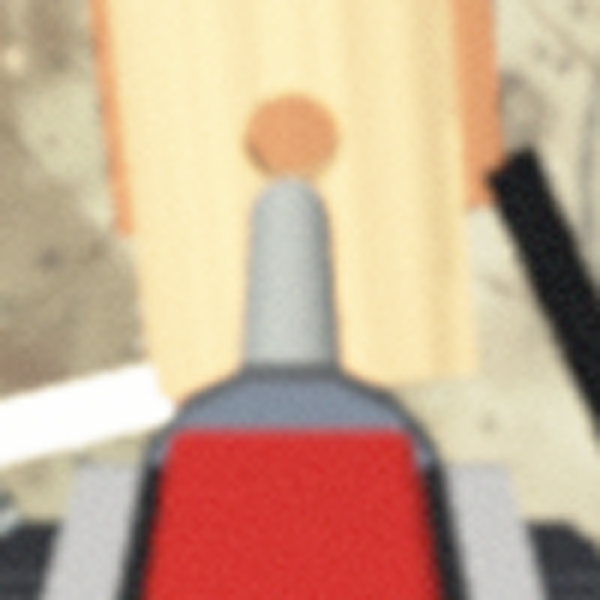

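Run:
```python
from h import *
d=load("w5");print(d["tcp"]);print(onz(d,[[292/6-.4+270,136/6-.4+160]],114))
d=load("w1");print(onz(d,[[270+182/3.6-.4,95+y/3.6-.4] for y in (322,343,365)],115))
# upper block corners
print(onz(d,[[270+x/3.6-.4,95+y/3.6-.4] for x,y in ((87,300),(88,222),(285,222),(86,468),(272,470))],115).round(1))
# plate inner edges z=113
print(onz(d,[[270+x/3.6-.4,95+y/3.6-.4] for x,y in ((48,98),(332,98),(50,143),(332,150),(48,515),(305,515),(50,552),(304,552))],113).round(1))
print(onz(d,[[270+x/3.6-.4,95+y/3.6-.4] for x,y in ((100,172),(272,170))],75).round(1))
```

```text
[ 471.4098626  -329.87087087  273.20134869]
[[ 471.60501366 -329.60329687  114.        ]]
[[483.01105441  -6.18045599 115.        ]
 [483.01774167 -11.37258758 115.        ]
 [483.02521438 -16.86819974 115.        ]]
[[460.4  -0.8 115. ]
 [460.9  18.  115. ]
 [507.2  18.1 115. ]
 [459.1 -43.6 115. ]
 [505.5 -44.1 115. ]]
[[451.8  47.2 113. ]
 [517.9  47.4 113. ]
 [452.1  36.6 113. ]
 [518.2  35.1 113. ]
 [448.8 -57.4 113. ]
 [514.6 -57.4 113. ]
 [448.9 -67.9 113. ]
 [514.8 -67.9 113. ]]
[[461.2  25.5  75. ]
 [507.4  26.1  75. ]]
```

Emit:
servo_tool(commands=[{"jaw":0,"x":-0.018,"y":0,"z":0.03,"spin":-0.11},{"jaw":0,"x":-0.036,"y":0,"z":0.06,"spin":-0.22},{"jaw":0,"x":-0.054,"y":0,"z":0.09,"spin":-0.33},{"jaw":0,"x":-0.072,"y":0,"z":0.12,"spin":-0.44},{"jaw":0,"x":-0.09,"y":0,"z":0.15,"spin":-0.55}])

```text
t: 5.5
tcp_pos: [478.0, -153.7, 273.4]
orientation: [-1.57, 0.02, -0.019]
ft_force: [0.7, -0.5, -3.2]
gripper_width: 0.254
```

```bash
cat > to.py <<'E'
import sys,numpy as np
from rig import get_obs
from scipy.spatial.transform import Rotation as Rn
o=get_obs();R=Rn.from_rotvec(o["orientation"]).as_matrix();t=np.array([float(a) for a in sys.argv[1:4]])
print(round(o["t"],2),o["tcp_pos"].round(1),"F",o["ft_force"].round(1),"M",o["ft_torque"].round(2),"yaw",np.degrees(np.arctan2(R[1,0],R[0,0])).round(2),"tilt",np.degrees(R[:2,1]).round(2),"shift",((t-o["tcp_pos"])@R).round(1))
E
python3 to.py 483.2 -12.2 275
```

```text
5.5 [ 478.  -153.7  273.4] F [ 0.7 -0.5 -3.2] M [ 0.01 -0.05 -0.03] yaw -1.44 tilt [-0.06  0.02] shift [  1.7  -1.6 141.6]
```

Emit:
servo_tool(commands=[{"jaw":0,"x":0,"y":0,"z":0.035,"spin":0},{"jaw":0,"x":0.001,"y":0,"z":0.07,"spin":0},{"jaw":0,"x":0.001,"y":0,"z":0.105,"spin":0},{"jaw":0,"x":0.002,"y":0,"z":0.13,"spin":0},{"jaw":0,"x":0.002,"y":0,"z":0.141,"spin":0}])

```text
t: 5.92
tcp_pos: [484.4, -11.5, 273.6]
orientation: [-1.57, 0.022, -0.021]
ft_force: [0.4, -1.3, -3.1]
gripper_width: 0.254
```

Emit:
servo_tool(commands=[{"jaw":0,"x":0,"y":0.005,"z":0,"spin":0},{"jaw":0,"x":0,"y":0.01,"z":0,"spin":0},{"jaw":0,"x":0,"y":0.015,"z":0,"spin":0},{"jaw":0,"x":0,"y":0.02,"z":0,"spin":0},{"jaw":0,"x":0,"y":0.02,"z":0,"spin":0}])

```text
t: 6.33
tcp_pos: [484.4, -15.2, 252.7]
orientation: [-1.571, 0.026, -0.023]
ft_force: [-0.4, -0.6, -3.3]
gripper_width: 0.255
```

```bash
python3 to.py 483.2 -12.2 255; python3 snap.py w6;  python3 - <<'E'
from h import *
d=load("w6");R=Rn.from_rotvec(d["rv"]).as_matrix()
c=d["img"][80:260,240:400,::-1];cv2.imwrite("pics/w6c.png",cv2.resize(c,None,fx=3.3,fy=3.3,interpolation=cv2.INTER_CUBIC))
for p in([0,116,0],[0,116,3.5],[0,16,0]): print(p,((proj(d,d["tcp"]+R@np.array(p))-[240,80]+.4)*3.3).round(1))
E
```

```text
6.33 [484.4 -15.2 252.7] F [-0.4 -0.6 -3.3] M [0.05 0.06 0.  ] yaw -1.8 tilt [-0.11  0.  ] shift [-1.3 -2.3  3. ]
6.33 [484.4 -15.2 252.7] [-1.5706  0.0262 -0.0231] F [-0.4 -0.6 -3.3] w 0.255
[0, 116, 0] [[256.6 377. ]]
[0, 116, 3.5] [[256.6 364.1]]
[0, 16, 0] [[255.1 535.5]]
```

View pics/w6c.png

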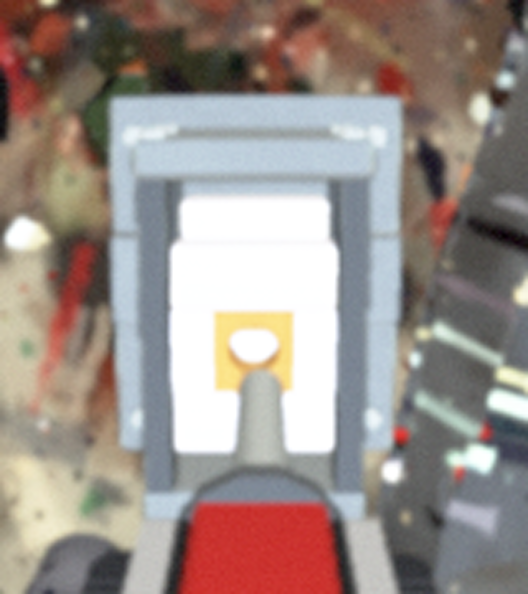

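Emit:
servo_tool(commands=[{"jaw":0,"x":-0.001,"y":0.005,"z":0.003,"spin":0},{"jaw":0,"x":-0.0015,"y":0.01,"z":0.003,"spin":0},{"jaw":0,"x":-0.0015,"y":0.015,"z":0.003,"spin":0},{"jaw":0,"x":-0.0015,"y":0.015,"z":0.003,"spin":0},{"jaw":0,"x":-0.0015,"y":0.015,"z":0.003,"spin":0}])

```text
t: 6.8
tcp_pos: [483.2, -11.2, 238.9]
orientation: [-1.571, 0.024, -0.023]
ft_force: [0.3, 0.2, -2.1]
gripper_width: 0.252
```

```bash
python3 to.py 483.2 -12.2 232; python3 snap.py w7;  python3 - <<'E'
from h import *
d=load("w7");R=Rn.from_rotvec(d["rv"]).as_matrix()
c=d["img"][120:260,250:390,::-1];cv2.imwrite("pics/w7c.png",cv2.resize(c,None,fx=4.2,fy=4.2,interpolation=cv2.INTER_CUBIC))
E
```

```text
6.8 [483.2 -11.2 238.9] F [ 0.3  0.2 -2.1] M [ 0.02 -0.04 -0.06] yaw -1.71 tilt [-0.03  0.  ] shift [ 0.1  6.9 -1. ]
6.8 [483.2 -11.2 238.9] [-1.5707  0.0239 -0.023 ] F [ 0.3  0.2 -2.1] w 0.252
```

View pics/w7c.png

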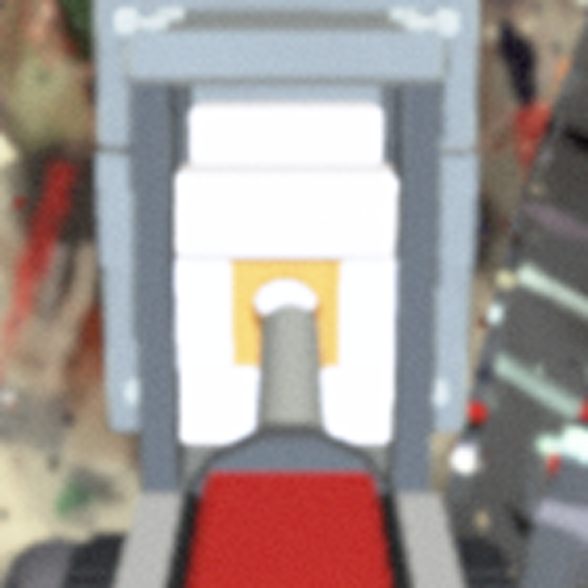

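```bash
python3 - <<'E'
from h import *
d=load("w7")
q=onz(d,[[250+x/4.2-.4,120+y/4.2-.4] for x,y in ((234,260),(338,260),(338,365),(234,365))],115);print(q.round(1),q.mean(0))
d=load("w1")
q=onz(d,[[270+x/3.6-.4,95+y/3.6-.4] for x,y in ((136,303),(229,303),(135,398),(228,399))],115);print(q.round(1),q.mean(0))
E
python3 to.py 483.2 -12.2 232
```

```text
[[472.7  -1.8 115. ]
 [494.6  -2.5 115. ]
 [494.2 -25.7 115. ]
 [471.7 -25.  115. ]] [483.31010525 -13.7461298  115.        ]
[[472.1  -1.5 115. ]
 [494.2  -1.5 115. ]
 [471.6 -25.2 115. ]
 [494.3 -25.5 115. ]] [483.02321894 -13.43874047 115.        ]
6.85 [483.3 -11.3 239.3] F [ 0.2  0.1 -2.7] M [ 0.05 -0.01 -0.02] yaw -1.72 tilt [-0.01 -0.  ] shift [-0.1  7.3 -0.9]
```

Emit:
servo_tool(commands=[{"jaw":0,"x":0,"y":0.001,"z":-0.001,"spin":0},{"jaw":0,"x":0,"y":0.003,"z":-0.002,"spin":0},{"jaw":0,"x":0,"y":0.005,"z":-0.002,"spin":0},{"jaw":0,"x":0,"y":0.006,"z":-0.002,"spin":0},{"jaw":0,"x":0,"y":0.006,"z":-0.002,"spin":0}])

```text
t: 7.27
tcp_pos: [483.2, -13.3, 233.0]
orientation: [-1.571, 0.024, -0.023]
ft_force: [-0.3, -0.4, -3.3]
gripper_width: 0.253
```

Emit:
servo_tool(commands=[{"jaw":0,"x":0,"y":0.001,"z":0,"spin":0},{"jaw":0,"x":0,"y":0.002,"z":0,"spin":0},{"jaw":0,"x":0,"y":0.003,"z":0,"spin":0},{"jaw":0,"x":0,"y":0.004,"z":0,"spin":0},{"jaw":0,"x":0,"y":0.004,"z":0,"spin":0}])

```text
t: 7.68
tcp_pos: [483.2, -13.2, 229.1]
orientation: [-1.571, 0.024, -0.023]
ft_force: [0.3, 0.2, -2.1]
gripper_width: 0.254
```

Emit:
servo_tool(commands=[{"jaw":0,"x":0,"y":0.001,"z":0,"spin":0},{"jaw":0,"x":0,"y":0.002,"z":0,"spin":0},{"jaw":0,"x":0,"y":0.003,"z":0,"spin":0},{"jaw":0,"x":0,"y":0.004,"z":0,"spin":0},{"jaw":0,"x":0,"y":0.004,"z":0,"spin":0}])

```text
t: 8.1
tcp_pos: [483.1, -13.1, 224.8]
orientation: [-1.57, 0.024, -0.023]
ft_force: [-1.5, 2.6, -4.0]
gripper_width: 0.254
```

```bash
python3 to.py 483.2 -13.3 231; python3 snap.py w8;  python3 - <<'E'
from h import *
d=load("w8");R=Rn.from_rotvec(d["rv"]).as_matrix()
c=d["img"][120:260,250:390,::-1];cv2.imwrite("pics/w8c.png",cv2.resize(c,None,fx=4.2,fy=4.2,interpolation=cv2.INTER_CUBIC))
E
```

```text
8.1 [483.1 -13.1 224.8] F [-1.5  2.6 -4. ] M [ 0.77  0.39 -0.01] yaw -1.71 tilt [-0.04  0.02] shift [ 0.1 -6.2 -0.2]
8.1 [483.1 -13.1 224.8] [-1.5703  0.0241 -0.0228] F [-1.5  2.6 -4. ] w 0.254
```

View pics/w8c.png

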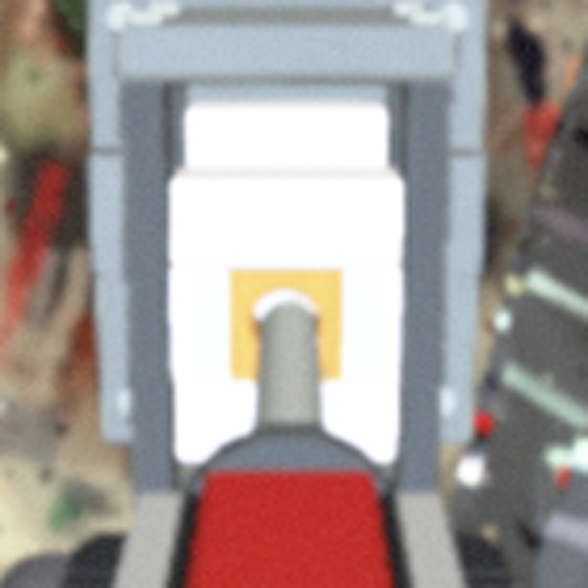

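Emit:
servo_tool(commands=[{"jaw":0,"x":-0.0005,"y":0,"z":0.001,"spin":0},{"jaw":0,"x":-0.0005,"y":0,"z":0.001,"spin":0},{"jaw":0,"x":-0.0005,"y":0,"z":0.001,"spin":0},{"jaw":0,"x":-0.0005,"y":0,"z":0.001,"spin":0},{"jaw":0,"x":-0.0005,"y":0,"z":0.001,"spin":0}])

```text
t: 8.57
tcp_pos: [482.8, -12.3, 225.3]
orientation: [-1.571, 0.023, -0.024]
ft_force: [-0.3, -0.3, -3.2]
gripper_width: 0.251
```

```bash
python3 to.py 483.2 -13.3 231
```

```text
8.57 [482.8 -12.3 225.3] F [-0.3 -0.3 -3.2] M [ 0.01 -0.01  0.  ] yaw -1.72 tilt [ 0.01 -0.01] shift [ 0.4 -5.7 -1. ]
```

Emit:
servo_tool(commands=[{"jaw":0,"x":0,"y":0.002,"z":0,"spin":0},{"jaw":0,"x":0,"y":0.004,"z":0,"spin":0},{"jaw":0,"x":0,"y":0.006,"z":0,"spin":0},{"jaw":0,"x":0,"y":0.008,"z":0,"spin":0},{"jaw":0,"x":0,"y":0.008,"z":0,"spin":0}])

```text
t: 8.98
tcp_pos: [482.6, -12.3, 216.7]
orientation: [-1.571, 0.024, -0.023]
ft_force: [0.2, 0.3, -3.1]
gripper_width: 0.254
```

Emit:
servo_tool(commands=[{"jaw":0,"x":0,"y":0.002,"z":0,"spin":0},{"jaw":0,"x":0,"y":0.004,"z":0,"spin":0},{"jaw":0,"x":0,"y":0.006,"z":0,"spin":0},{"jaw":0,"x":0,"y":0.008,"z":0,"spin":0},{"jaw":0,"x":0,"y":0.008,"z":0,"spin":0}])

```text
t: 9.4
tcp_pos: [482.6, -12.2, 208.8]
orientation: [-1.571, 0.024, -0.023]
ft_force: [-0.6, 0.1, -3.2]
gripper_width: 0.256
```

```bash
python3 to.py 483.2 -13.3 200; python3 snap.py w9;  python3 - <<'E'
from h import *
d=load("w9");R=Rn.from_rotvec(d["rv"]).as_matrix()
c=d["img"][120:260,250:390,::-1];cv2.imwrite("pics/w9c.png",cv2.resize(c,None,fx=4.2,fy=4.2,interpolation=cv2.INTER_CUBIC))
E
```

```text
9.4 [482.6 -12.2 208.8] F [-0.6  0.1 -3.2] M [-0.05  0.03 -0.04] yaw -1.72 tilt [-0.03  0.  ] shift [ 0.6  8.8 -1.1]
9.4 [482.6 -12.2 208.8] [-1.5706  0.024  -0.0231] F [-0.6  0.1 -3.2] w 0.256
```

View pics/w9c.png

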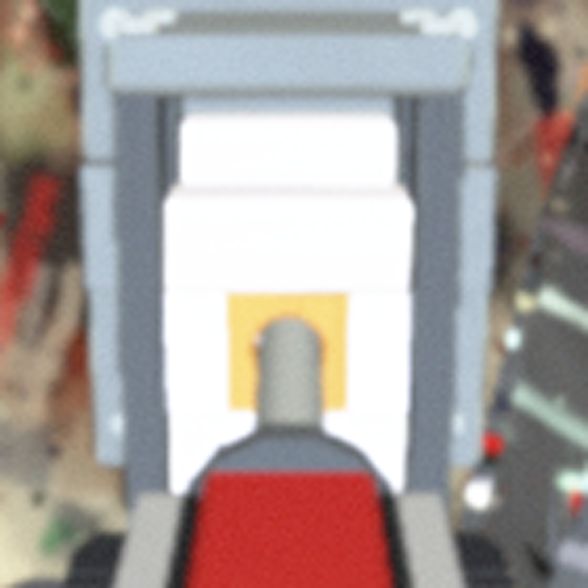

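Emit:
servo_tool(commands=[{"jaw":0,"x":0,"y":0.002,"z":0,"spin":0},{"jaw":0,"x":0,"y":0.004,"z":0,"spin":0},{"jaw":0,"x":0,"y":0.006,"z":0,"spin":0},{"jaw":0,"x":0,"y":0.008,"z":0,"spin":0},{"jaw":0,"x":0,"y":0.008,"z":0,"spin":0}])

```text
t: 9.87
tcp_pos: [482.6, -12.2, 200.7]
orientation: [-1.571, 0.024, -0.023]
ft_force: [-0.0, 0.2, -3.4]
gripper_width: 0.259
```

```bash
python3 to.py 483 -5 200;  python3 - <<'E'
from h import *
for n,x0,y0,s,pm,pt,pu in (("w9",250,120,4.2,[(190,114),(388,114)],[(168,188),(412,188)],[(110,92),(465,92)]),("w8",250,120,4.2,[(190,102),(382,102)],[(172,171),(402,171)],[(120,80),(450,80)]),("w7",250,120,4.2,[(195,103),(380,103)],[(178,167),(397,167)],[(130,82),(445,82)])):
    d=load(n)
    f=lambda p,z:onz(d,[[x0+x/s-.4,y0+y/s-.4] for x,y in p],z)[:,:2].mean(0).round(1)
    print(n,"mid far edge",f(pm,75),"top far",f(pt,115),"plate inner",f(pu,113))
E
```

```text
9.87 [482.6 -12.2 200.7] F [-0.   0.2 -3.4] M [-0.04 -0.    0.06] yaw -1.72 tilt [-0.04  0.  ] shift [0.2 0.7 7.2]
w9 mid far edge [484.7  26.7] top far [484.6  17.8] plate inner [484.7  35.6]
w8 mid far edge [484.4  26.7] top far [484.4  17.5] plate inner [484.6  35.4]
w7 mid far edge [484.8  26.6] top far [484.6  17.8] plate inner [485.1  35.5]
```

Emit:
servo_tool(commands=[{"jaw":0,"x":0,"y":0,"z":0.002,"spin":0},{"jaw":0,"x":0,"y":0,"z":0.004,"spin":0},{"jaw":0,"x":0,"y":0,"z":0.006,"spin":0},{"jaw":0,"x":0,"y":0,"z":0.008,"spin":0},{"jaw":0,"x":0,"y":0,"z":0.0085,"spin":0}])

```text
t: 10.28
tcp_pos: [483.0, -3.5, 201.3]
orientation: [-1.571, 0.023, -0.023]
ft_force: [-1.5, -1.8, -3.9]
gripper_width: 0.256
```

Emit:
servo_tool(commands=[{"jaw":0,"x":0,"y":0,"z":0,"spin":0},{"jaw":0,"x":0,"y":0.001,"z":0,"spin":0},{"jaw":0,"x":0,"y":0.003,"z":0,"spin":0},{"jaw":0,"x":0,"y":0.005,"z":0,"spin":0},{"jaw":0,"x":0,"y":0.005,"z":0,"spin":0}])

```text
t: 10.7
tcp_pos: [482.9, -3.7, 195.7]
orientation: [-1.571, 0.024, -0.023]
ft_force: [-0.9, -1.9, -3.5]
gripper_width: 0.25
```

```bash
python3 to.py 483 -3.8 191; python3 snap.py w10;  python3 - <<'E'
from h import *
d=load("w10");R=Rn.from_rotvec(d["rv"]).as_matrix()
c=d["img"][120:260,250:390,::-1];cv2.imwrite("pics/w10c.png",cv2.resize(c,None,fx=4.2,fy=4.2,interpolation=cv2.INTER_CUBIC))
E
```

```text
10.7 [482.9  -3.7 195.7] F [-0.9 -1.9 -3.5] M [-0.31  0.15 -0.  ] yaw -1.72 tilt [-0.03  0.01] shift [ 0.1  4.7 -0.1]
10.7 [482.9  -3.7 195.7] [-1.5705  0.024  -0.0232] F [-0.9 -1.9 -3.5] w 0.25
```

View pics/w10c.png

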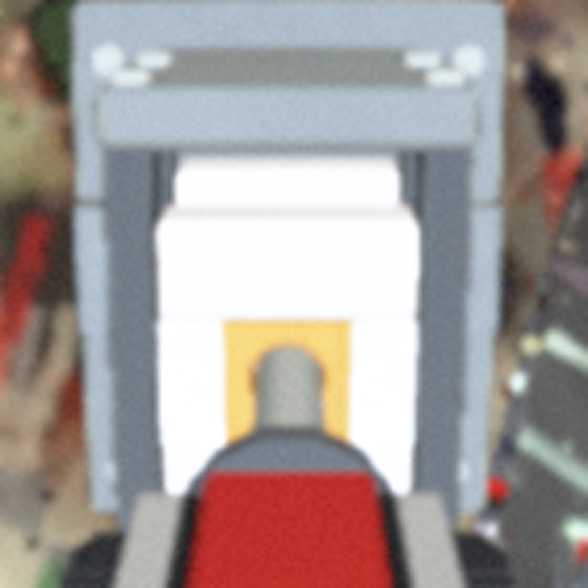

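Run:
```python
from h import *
d=load("w10")
f=lambda p,z:onz(d,[[250+x/4.2-.4,120+y/4.2-.4] for x,y in p],z)[:,:2].mean(0).round(1)
print(f([(180,157),(398,157)],75),f([(160,211),(416,211)],115),f([(100,147),(478,147)],113))
```

```text
[484.7  27.9] [484.4  24.5] [485.   35.7]
```

Emit:
servo_tool(commands=[{"jaw":0,"x":0,"y":0.001,"z":0.0005,"spin":0},{"jaw":0,"x":0,"y":0.002,"z":0.0005,"spin":0},{"jaw":0,"x":0,"y":0.003,"z":0.0005,"spin":0},{"jaw":0,"x":0,"y":0.004,"z":0.0005,"spin":0},{"jaw":0,"x":0,"y":0.0045,"z":0.0005,"spin":0}])

```text
t: 11.17
tcp_pos: [483.0, -3.3, 191.7]
orientation: [-1.571, 0.024, -0.023]
ft_force: [-1.5, -2.4, -2.5]
gripper_width: 0.253
```

Emit:
servo_tool(commands=[{"jaw":0,"x":0,"y":0.0005,"z":0,"spin":0},{"jaw":0,"x":0,"y":0.001,"z":0,"spin":0},{"jaw":0,"x":0,"y":0.0015,"z":0,"spin":0},{"jaw":0,"x":0,"y":0.002,"z":0,"spin":0},{"jaw":0,"x":0,"y":0.002,"z":0,"spin":0}])

```text
t: 11.58
tcp_pos: [483.0, -3.3, 189.7]
orientation: [-1.571, 0.024, -0.023]
ft_force: [-1.6, -3.5, -3.6]
gripper_width: 0.255
```

```bash
python3 to.py 483 -3.8 189
```

```text
11.58 [483.   -3.3 189.7] F [-1.6 -3.5 -3.6] M [-0.66  0.24 -0.03] yaw -1.72 tilt [-0. -0.] shift [-0.   0.7 -0.5]
```

Emit:
servo_tool(commands=[{"jaw":0,"x":-0.0004,"y":0.0005,"z":0,"spin":0},{"jaw":0,"x":-0.0004,"y":0.001,"z":0,"spin":0},{"jaw":0,"x":-0.0004,"y":0.0015,"z":0,"spin":0},{"jaw":0,"x":-0.0004,"y":0.002,"z":0,"spin":0},{"jaw":0,"x":-0.0004,"y":0.002,"z":0,"spin":0}])

```text
t: 12.0
tcp_pos: [482.7, -3.2, 187.7]
orientation: [-1.571, 0.024, -0.024]
ft_force: [0.7, -2.1, -2.9]
gripper_width: 0.254
```

```bash
python3 to.py 483 -3.8 189
```

```text
12.0 [482.7  -3.2 187.7] F [ 0.7 -2.1 -2.9] M [-0.53 -0.05 -0.04] yaw -1.72 tilt [0. 0.] shift [ 0.3 -1.3 -0.6]
```

Emit:
servo_tool(commands=[{"jaw":0,"x":0,"y":0.001,"z":0,"spin":0},{"jaw":0,"x":0,"y":0.002,"z":0,"spin":0},{"jaw":0,"x":0,"y":0.003,"z":0,"spin":0},{"jaw":0,"x":0,"y":0.004,"z":0,"spin":0},{"jaw":0,"x":0,"y":0.004,"z":0,"spin":0}])

```text
t: 12.42
tcp_pos: [482.6, -3.2, 183.5]
orientation: [-1.571, 0.024, -0.023]
ft_force: [0.8, -2.3, -3.4]
gripper_width: 0.255
```

```bash
python3 to.py 483 -3.8 189; python3 snap.py sc11 scene
python3 - <<'E'
import cv2
a=cv2.imread('pics/sc11.png')[140:270,280:430];cv2.imwrite('pics/sc11c.png',cv2.resize(a,None,fx=4,fy=4,interpolation=cv2.INTER_CUBIC))
E
```

```text
12.42 [482.6  -3.2 183.5] F [ 0.8 -2.3 -3.4] M [-0.43 -0.07 -0.02] yaw -1.72 tilt [-0.01  0.  ] shift [ 0.4 -5.5 -0.6]
12.42 [482.6  -3.2 183.5] [-1.5706  0.0237 -0.0234] F [ 0.8 -2.3 -3.4] w 0.255
```

View pics/sc11c.png

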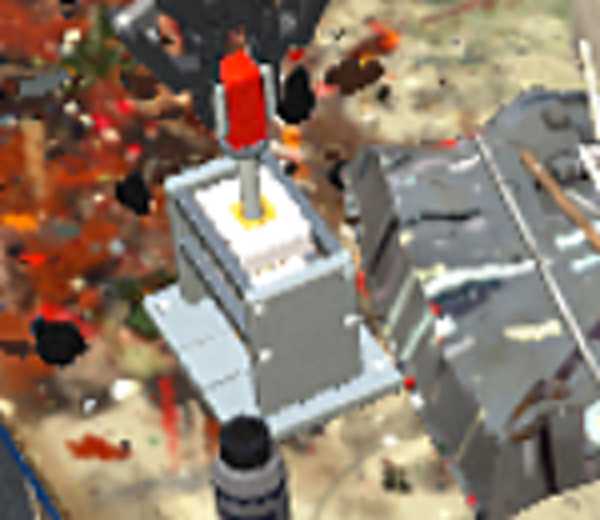

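Descending well through both blocks with no axial load; continue.

Emit:
servo_tool(commands=[{"jaw":0,"x":-0.0002,"y":0.002,"z":0,"spin":0},{"jaw":0,"x":-0.0002,"y":0.004,"z":0,"spin":0},{"jaw":0,"x":-0.0002,"y":0.006,"z":0,"spin":0},{"jaw":0,"x":-0.0002,"y":0.008,"z":0,"spin":0},{"jaw":0,"x":-0.0002,"y":0.008,"z":0,"spin":0}])

```text
t: 12.88
tcp_pos: [482.3, -3.2, 175.2]
orientation: [-1.571, 0.024, -0.023]
ft_force: [0.1, -2.0, -4.2]
gripper_width: 0.251
```

Emit:
servo_tool(commands=[{"jaw":0,"x":0,"y":0.002,"z":0,"spin":0},{"jaw":0,"x":0,"y":0.004,"z":0,"spin":0},{"jaw":0,"x":0,"y":0.006,"z":0,"spin":0},{"jaw":0,"x":0,"y":0.008,"z":0,"spin":0},{"jaw":0,"x":0,"y":0.008,"z":0,"spin":0}])

```text
t: 13.3
tcp_pos: [482.3, -3.2, 167.3]
orientation: [-1.571, 0.024, -0.023]
ft_force: [0.2, -2.2, -3.6]
gripper_width: 0.253
```

Emit:
servo_tool(commands=[{"jaw":0,"x":0,"y":0.002,"z":0,"spin":0},{"jaw":0,"x":0,"y":0.004,"z":0,"spin":0},{"jaw":0,"x":0,"y":0.006,"z":0,"spin":0},{"jaw":0,"x":0,"y":0.008,"z":0,"spin":0},{"jaw":0,"x":0,"y":0.008,"z":0,"spin":0}])

```text
t: 13.72
tcp_pos: [482.3, -3.2, 159.3]
orientation: [-1.571, 0.024, -0.023]
ft_force: [0.6, -1.3, -2.9]
gripper_width: 0.251
```

```bash
python3 to.py 483 -10.3 155
```

```text
13.72 [482.3  -3.2 159.3] F [ 0.6 -1.3 -2.9] M [-0.53 -0.08  0.01] yaw -1.72 tilt [-0.03 -0.  ] shift [ 0.9  4.3 -7. ]
```

Emit:
servo_tool(commands=[{"jaw":0,"x":0,"y":0.002,"z":0,"spin":0},{"jaw":0,"x":0,"y":0.004,"z":-0.0015,"spin":0},{"jaw":0,"x":0,"y":0.006,"z":-0.003,"spin":0},{"jaw":0,"x":0,"y":0.007,"z":-0.005,"spin":0},{"jaw":0,"x":0,"y":0.007,"z":-0.007,"spin":0}], grip_force=70)

```text
t: 14.13
tcp_pos: [482.2, -9.9, 152.4]
orientation: [-1.569, 0.024, -0.023]
ft_force: [0.6, 4.3, -4.5]
gripper_width: 0.251
```

Emit:
servo_tool(commands=[{"jaw":0,"x":0,"y":0,"z":0,"spin":0},{"jaw":0,"x":0,"y":0,"z":0,"spin":0},{"jaw":0,"x":0,"y":0,"z":0,"spin":0},{"jaw":0,"x":0,"y":0,"z":0,"spin":0},{"jaw":0,"x":0,"y":0,"z":0,"spin":0}])

```text
t: 14.55
tcp_pos: [482.2, -10.1, 152.8]
orientation: [-1.571, 0.024, -0.023]
ft_force: [1.2, 3.9, -4.3]
gripper_width: 0.251
```

```bash
python3 to.py 483 -10.3 150; python3 snap.py w12;  python3 - <<'E'
from h import *
d=load("w12");R=Rn.from_rotvec(d["rv"]).as_matrix()
c=d["img"][100:340,220:420,::-1];cv2.imwrite("pics/w12c.png",cv2.resize(c,None,fx=2.5,fy=2.5,interpolation=cv2.INTER_CUBIC))
E
```

```text
14.55 [482.2 -10.1 152.8] F [ 1.2  3.9 -4.3] M [ 1.06 -0.    0.  ] yaw -1.71 tilt [-0.01  0.01] shift [ 0.8  2.8 -0.2]
14.55 [482.2 -10.1 152.8] [-1.5705  0.0236 -0.0233] F [ 1.2  3.9 -4.3] w 0.251
```

View pics/w12c.png

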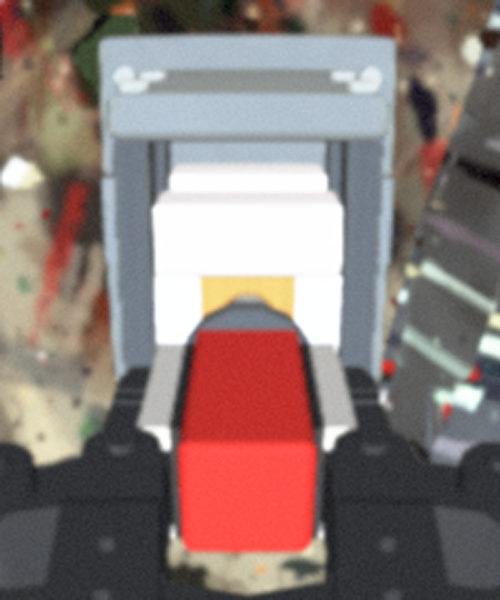

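Emit:
servo_tool(commands=[{"jaw":0,"x":0.0003,"y":0.001,"z":0,"spin":0},{"jaw":0,"x":0.0003,"y":0.002,"z":0,"spin":0},{"jaw":0,"x":0.0003,"y":0.003,"z":0,"spin":0},{"jaw":0,"x":0.0003,"y":0.004,"z":0,"spin":0},{"jaw":0,"x":0.0003,"y":0.005,"z":0,"spin":0}])

```text
t: 15.02
tcp_pos: [482.5, -10.2, 147.7]
orientation: [-1.571, 0.024, -0.024]
ft_force: [0.0, 4.7, -1.9]
gripper_width: 0.25
```

Emit:
servo_tool(commands=[{"jaw":0,"x":0,"y":0.0005,"z":0,"spin":0},{"jaw":0,"x":0,"y":0.001,"z":0,"spin":0},{"jaw":0,"x":0,"y":0.0015,"z":0,"spin":0},{"jaw":0,"x":0,"y":0.002,"z":0,"spin":0},{"jaw":0,"x":0,"y":0.0025,"z":0,"spin":0}])

```text
t: 15.43
tcp_pos: [482.6, -10.2, 145.3]
orientation: [-1.571, 0.023, -0.024]
ft_force: [-1.7, 5.5, -3.1]
gripper_width: 0.249
```

Emit:
servo_tool(commands=[{"jaw":0,"x":0,"y":0.0005,"z":0,"spin":0},{"jaw":0,"x":0,"y":0.001,"z":0,"spin":0},{"jaw":0,"x":0,"y":0.0015,"z":0,"spin":0},{"jaw":0,"x":0,"y":0.002,"z":0,"spin":0},{"jaw":0,"x":0,"y":0.002,"z":0,"spin":0}])

```text
t: 15.85
tcp_pos: [482.6, -10.2, 143.2]
orientation: [-1.571, 0.024, -0.024]
ft_force: [0.2, 4.4, -3.3]
gripper_width: 0.245
```

```bash
python3 to.py 483 -10.3 150
```

```text
15.85 [482.6 -10.2 143.2] F [ 0.2  4.4 -3.3] M [ 1.17 -0.02 -0.05] yaw -1.72 tilt [0. 0.] shift [ 0.5 -6.8 -0. ]
```

Emit:
servo_tool(commands=[{"jaw":0,"x":0,"y":0.0015,"z":0,"spin":0},{"jaw":0,"x":0,"y":0.003,"z":0,"spin":0},{"jaw":0,"x":0,"y":0.0045,"z":0,"spin":0},{"jaw":0,"x":0,"y":0.006,"z":0,"spin":0},{"jaw":0,"x":0,"y":0.006,"z":0,"spin":0}])

```text
t: 16.27
tcp_pos: [482.5, -10.2, 136.9]
orientation: [-1.571, 0.024, -0.023]
ft_force: [0.4, 3.6, -4.7]
gripper_width: 0.248
```

Emit:
servo_tool(commands=[{"jaw":0,"x":0,"y":0.001,"z":0,"spin":0},{"jaw":0,"x":0,"y":0.002,"z":0,"spin":0},{"jaw":0,"x":0,"y":0.003,"z":0,"spin":0},{"jaw":0,"x":0,"y":0.004,"z":0,"spin":0},{"jaw":0,"x":0,"y":0.0045,"z":0,"spin":0}])

```text
t: 16.68
tcp_pos: [482.5, -10.2, 132.6]
orientation: [-1.571, 0.024, -0.023]
ft_force: [-0.5, 4.7, -1.9]
gripper_width: 0.248
```

```bash
python3 to.py 483 -10.3 131;python3 snap.py w13;  python3 - <<'E'
from h import *
d=load("w13");R=Rn.from_rotvec(d["rv"]).as_matrix()
c=d["img"][100:340,220:420,::-1];cv2.imwrite("pics/w13c.png",cv2.resize(c,None,fx=2.5,fy=2.5,interpolation=cv2.INTER_CUBIC))
E
```

```text
16.68 [482.5 -10.2 132.6] F [-0.5  4.7 -1.9] M [1.02 0.08 0.02] yaw -1.72 tilt [-0. -0.] shift [ 0.5  1.6 -0. ]
16.68 [482.5 -10.2 132.6] [-1.5707  0.0236 -0.0235] F [-0.5  4.7 -1.9] w 0.248
```

View pics/w13c.png

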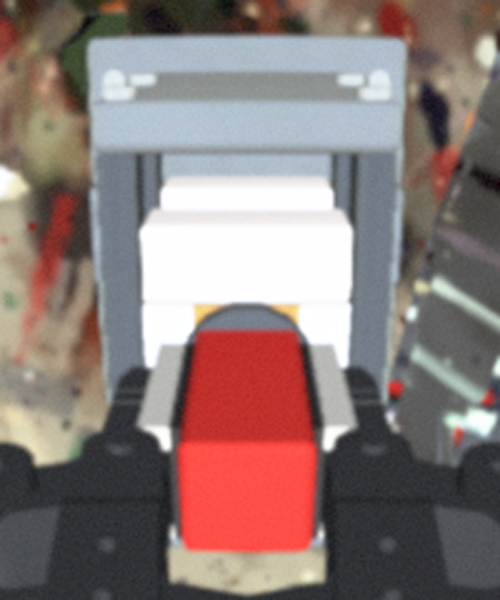

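Emit:
servo_tool(commands=[{"jaw":0,"x":0,"y":0.0003,"z":0.0003,"spin":0},{"jaw":0,"x":0,"y":0.0006,"z":0.0005,"spin":0},{"jaw":0,"x":0,"y":0.0009,"z":0.0005,"spin":0},{"jaw":0,"x":0,"y":0.0012,"z":0.0005,"spin":0},{"jaw":0,"x":0,"y":0.0012,"z":0.0005,"spin":0}])

```text
t: 17.15
tcp_pos: [482.6, -9.9, 131.6]
orientation: [-1.571, 0.024, -0.024]
ft_force: [-0.1, 1.4, -2.6]
gripper_width: 0.249
```

```bash
python3 to.py 483 -10.3 131
```

```text
17.15 [482.6  -9.9 131.6] F [-0.1  1.4 -2.6] M [0.19 0.01 0.  ] yaw -1.72 tilt [ 0.   -0.02] shift [ 0.4  0.6 -0.4]
```

Emit:
servo_tool(commands=[{"jaw":0,"x":0,"y":0.0002,"z":0,"spin":0},{"jaw":0,"x":0,"y":0.0004,"z":0,"spin":0},{"jaw":0,"x":0,"y":0.0005,"z":0,"spin":0},{"jaw":0,"x":0,"y":0.0005,"z":0,"spin":0},{"jaw":0,"x":0,"y":0.0005,"z":0,"spin":0}])

```text
t: 17.57
tcp_pos: [482.6, -9.8, 131.3]
orientation: [-1.571, 0.023, -0.024]
ft_force: [-0.4, -0.0, 0.5]
gripper_width: 0.246
```

Emit:
servo_tool(commands=[{"jaw":0,"x":0,"y":0.0002,"z":0,"spin":0},{"jaw":0,"x":0,"y":0.0003,"z":0,"spin":0},{"jaw":0,"x":0,"y":0.0004,"z":0,"spin":0},{"jaw":0,"x":0,"y":0.0004,"z":0,"spin":0},{"jaw":0,"x":0,"y":0.0004,"z":0,"spin":0}])

```text
t: 17.98
tcp_pos: [482.7, -9.8, 131.2]
orientation: [-1.571, 0.023, -0.024]
ft_force: [-2.0, -1.1, 5.3]
gripper_width: 0.249
```

Emit:
servo_tool(commands=[{"jaw":0.26,"x":0,"y":0,"z":0,"spin":0},{"jaw":0.3,"x":0,"y":0,"z":0,"spin":0},{"jaw":0.35,"x":0,"y":0,"z":0,"spin":0},{"jaw":0.45,"x":0,"y":0,"z":0,"spin":0},{"jaw":0.6,"x":0,"y":0,"z":0,"spin":0}], grip_force=20)

```text
t: 18.4
tcp_pos: [482.5, -9.7, 130.6]
orientation: [-1.571, 0.024, -0.023]
ft_force: [0.2, -0.5, -0.4]
gripper_width: 0.578
```

Emit:
servo_tool(commands=[{"jaw":0.7,"x":0,"y":0,"z":0,"spin":0},{"jaw":0.8,"x":0,"y":0,"z":0,"spin":0},{"jaw":0.8,"x":0,"y":-0.005,"z":0,"spin":0},{"jaw":0.8,"x":0,"y":-0.015,"z":0,"spin":0},{"jaw":0.8,"x":0,"y":-0.03,"z":0,"spin":0}])

```text
t: 18.82
tcp_pos: [482.2, -9.7, 160.8]
orientation: [-1.571, 0.025, -0.022]
ft_force: [-0.0, -0.7, -0.5]
gripper_width: 0.799
```

```bash
python3 to.py 483 -10.3 131;python3 snap.py w14; python3 snap.py sc14 scene
python3 - <<'E'
import cv2
a=cv2.imread('pics/sc14.png')[140:270,280:430];cv2.imwrite('pics/sc14c.png',cv2.resize(a,None,fx=4,fy=4,interpolation=cv2.INTER_CUBIC))
E
```

```text
18.82 [482.2  -9.7 160.8] F [-0.  -0.7 -0.5] M [0.   0.01 0.06] yaw -1.72 tilt [-0.08  0.01] shift [ 0.9 29.8 -0.6]
18.82 [482.2  -9.7 160.8] [-1.5705  0.0247 -0.0224] F [-0.  -0.7 -0.5] w 0.799
18.87 [483.3  -9.8 164.8] [-1.5708  0.0212 -0.0259] F [ 1.2 -0.7  5.1] w 0.799
```

View pics/w14.png

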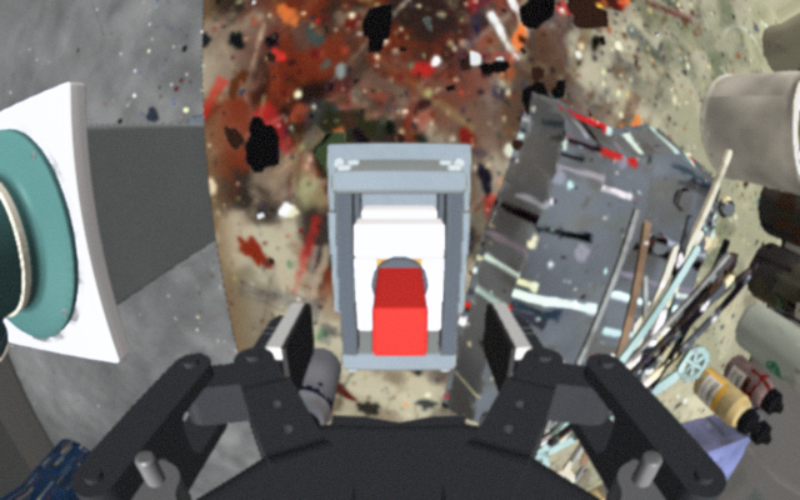

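View pics/sc14c.png

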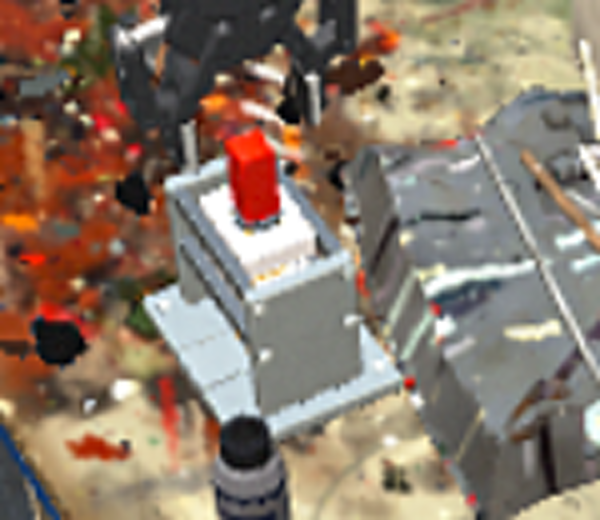

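Emit:
servo_tool(commands=[{"jaw":0.8,"x":0,"y":-0.02,"z":0,"spin":0},{"jaw":0.8,"x":0,"y":-0.04,"z":0,"spin":0},{"jaw":0.8,"x":0,"y":-0.06,"z":0,"spin":0},{"jaw":0.8,"x":0,"y":-0.08,"z":0,"spin":0},{"jaw":0.8,"x":0,"y":-0.09,"z":0,"spin":0}])

```text
t: 19.33
tcp_pos: [482.9, -9.8, 253.1]
orientation: [-1.571, 0.022, -0.025]
ft_force: [0.3, -0.8, -0.4]
gripper_width: 0.801
```

Emit:
servo_tool(commands=[{"jaw":0.8,"x":0,"y":0,"z":0,"spin":0},{"jaw":0.8,"x":0,"y":0,"z":0,"spin":0},{"jaw":0.8,"x":0,"y":0,"z":0,"spin":0},{"jaw":0.8,"x":0,"y":0,"z":0,"spin":0},{"jaw":0.8,"x":0,"y":0,"z":0,"spin":0}])

```text
t: 19.75
tcp_pos: [482.3, -9.7, 249.6]
orientation: [-1.571, 0.025, -0.022]
ft_force: [-0.5, -0.5, -0.3]
gripper_width: 0.8
```

```bash
python3 snap.py w15; python3 snap.py sd15 side
python3 - <<'E'
import cv2
from h import *
a=cv2.imread('pics/sd15.png')[150:320,300:470];cv2.imwrite('pics/sd15c.png',cv2.resize(a,None,fx=3.5,fy=3.5,interpolation=cv2.INTER_CUBIC))
d=load("w15");W=wcloud(d);im=d["img"].astype(int)
m=(im[...,0]>200)&(im[...,1]<110)&(im[...,2]<110)&(abs(W[...,0]-483)<30)&(abs(W[...,1]+10)<30)
p=W[m];print(len(p),np.median(p,0),np.percentile(p[:,2],[5,50,95]))
t=p[p[:,2]>167];print("head top z",np.median(t[:,2]),t[:,:2].mean(0))
w=(im.min(-1)>200)&(abs(W[...,2]-115)<8)&(abs(W[...,0]-483)<30)&(abs(W[...,1]+10)<50);print("block top z",np.median(W[w][:,2]))
c=d["img"][120:290,240:400,::-1];cv2.imwrite("pics/w15c.png",cv2.resize(c,None,fx=3.5,fy=3.5,interpolation=cv2.INTER_CUBIC))
E
```

```text
19.75 [482.3  -9.7 249.6] [-1.5706  0.0247 -0.0224] F [-0.5 -0.5 -0.3] w 0.8
19.8 [482.4  -9.7 249.9] [-1.5706  0.0245 -0.0227] F [-0.2 -0.3  0.4] w 0.802
982 [483.74578027  -5.43743693 170.69868625] [134.64403726 170.69868625 172.15760664]
head top z 171.15295964369673 [483.48947521 -10.18251395]
block top z 115.18757218361674
```

View pics/sd15c.png

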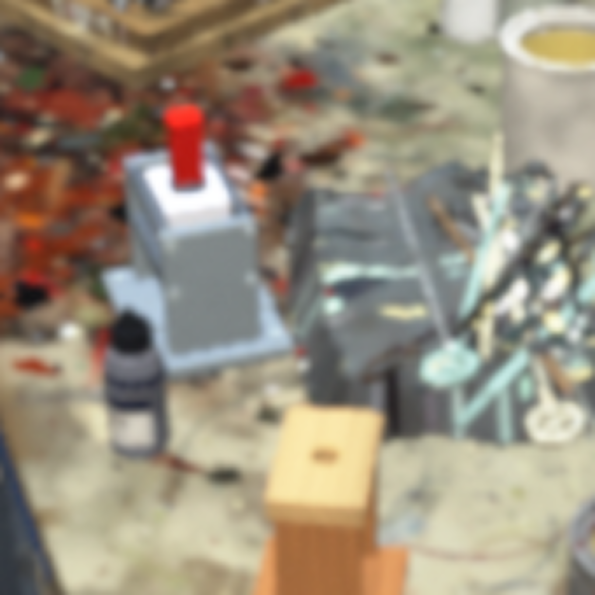

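View pics/w15c.png

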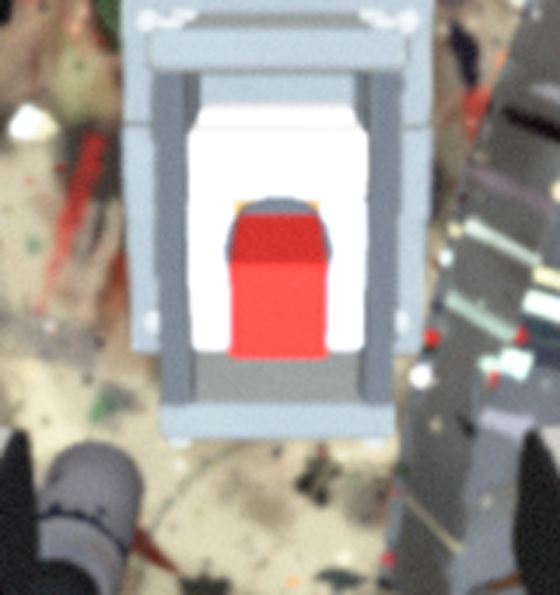

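Head top is at 171.2 mm (171 expected when home) and the block top at 115.2. The spindle stands upright and the neighbours haven't moved.

```bash
python3 -c "
from rig import job_done;print(job_done())"
```

```text
the job is handed in; nothing more can be done
None
```

The spindle is fully home in the mixing stand, released, and the job is handed in at about 20 s of the 72 s allowed.

- **What I did:** I gripped the spindle by its red head and lifted it straight out of the holder. I threaded it through the upper bearing and slid it about 9 mm sideways to find the middle hole. Then I brought it back about 7 mm to the centre line, went down into the foot bearing until the collar touched, let go and backed off above it.
- **Forces:** Sideways readings stayed below about 6 N. The push as the collar seated was about 8 N. These are readings at the end of each move, not a continuous record.
- **Last checks:** The head's top measures 171.2 mm above the worktop, against 171 mm when fully home. The upper block's top measures 115.2 mm, against 115 mm. The head is centred at about (483.5, -10.2) mm, which matches the stand's centre line to within the camera's accuracy.
- **Surroundings:** The spindle stands upright and the gripper is clear of it. The bottle stands where it was. I did not check the tin and marker again at the end. They showed no disturbance in the picture after the lift, and the arm did not go back near them.
- **Where measurements disagreed:** My camera estimates of the holes' sideways positions differed by 1 to 3 mm from picture to picture. I settled the upper hole's position by feel. For the middle hole I aimed between the camera estimates, and it went in without axial load.

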